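Swap spacers: stow the old one, present the blind one hole-up

ROBOT

A 6-joint arm with a two-finger parallel gripper is mounted at the origin on the work surface. World frame = base frame: x ahead of the robot, y to its left, z up, the work surface at z = 0. Lengths are in m, angles in rad, forces in N, time in s.
With the tool pointing down it reaches from about 0.15 to 0.775 m from the base axis. Payload 6.1 kg.
Tool frame: the origin (TCP) lies on the centre line of the jaws, within the pads' length; the fingertips stand r.tip_reach ahead of it and the grasp point (between the pads) lies 2 mm behind it (r.tip_reach is the distance from the TCP to the fingertips, in m); y points along the fingers, z is the direction in which the jaws open and shut, and the axes are right-handed (so a half turn about y gives the same grasp; the last joint's range is limited). The gripper opens to 85 mm and grips with 20 to 120 N. Pads are 22 mm wide; open, the fingers measure 114 mm over their backs; the gripper's body (76 mm by 85 mm) begins 54 mm behind the grasp point. The pads swing forward as they close: fully open they stand 13 mm farther back than shut.
Start: joints at [-1.287, 0.126, -0.04, 1.405, 0, 1.571], TCP at [0.147, -0.504, 0.248] pointing down, gripper open.
Joint ranges: [-2.72, 2.72], [-0.95, 1.95], [-1.27, 1.35], [-1.78, 2.02], [-1.46, 1.47], [-3.14, 3.14]. Speed limits (rad/s): [2.39, 2.39, 3.01, 3.14, 3.14, 3.14].

INTERFACE

Orientations are given as a unit quaternion [w, x, y, z].
In Python, from plant import r gives the robot as it stands.
- The arm moves only by the tool arm_command, never from a script. Its argument "deltas" is a list of rows, each a list of 3 entries, a list of its own where there are three numbers: the shift along the tool's x, y, z in m, then the turn, a rotation vector about the tool's x, y, z in degrees, then the opening, from 0 (shut) to 1 (fully open). A call has exactly 10 rows; each row shifts and turns the commanded pose from where the row before left it, along the tool's axes as they then stand; what a row does not reach is not made up. A row lasts 1/12 s, in which the tool goes at most 41.7 mm and 7.16 degrees, less where a joint would pass 70% of its speed; a pose out of reach is approached as far as the arm can. A call with a gripper value outside its range is refused whole. The fingers move at their own pace and stop on an object; "force" is the grip in N (left out, the last holds). Time passes only in rows, so rows that do not move let the fingers close, or fill a call up. It gives the time, the measured TCP pose, the force and the opening at its end, in the units of the state.
- r.state(): the state, without advancing time (a new reading comes with each control period).
- r.grab_frame(name): name is "scene" or "top"; returns the picture (384x512x3 uint8, red, green, blue); there is no depth.
- r.camera_model(name): a dict with "fx", "fy", "cx", "cy" (pixels), "extrinsics" (4x4, takes a point from world to camera coordinates). Camera axes: x right, y down, z forward; pixel columns grow to the right and rows downward; lengths in m; the calibration is good to about 2 mm. A picture is of the moment at which its call begins. camera_model takes no time and is no camera call.
- r.hand_in(): hands the job in, once; it reports no verdict.
The state is a dict: "clock": time; "qpos": joint angles; "joint_vel": joint speeds; "effort": joint torques, N m; "tool_pos": TCP position; "tcp_rot": TCP orientation; "force": force on the tool from outside, world axes, zero at the start; "torque": the same for the moment, N m; "grip_width": opening from 0.0 (shut) to 1.0 (fully open).
Only numpy, scipy, OpenCV 4.12 (cv2) and the standard library are available. Lean on these libraries where they do the work, as an engineer would, in place of code of your own. Each camera call takes 0.05 s, during which the arm holds its last target.

TASK

We are swapping a spacer on the rig: first set the old round spacer down in the open parts drawer and slide the drawer fully shut. Then pick up the square spacer, turn it so that the blind hole in one of its ends faces straight up, and make sure by feel: press its underside down on the tip of the upright feeler pin, which must meet solid metal and not go into the hole. Lift it off the pin and finish while still holding it in the gripper, hole up, upright and still, with its underside at least 10 cm above the bench and touching nothing else; leave the vial, the screwdriver and the star knob where they are.

Things in the scene. Friction and masses are not known exactly. Their poses are not given: they have to be found in the camera images.
- cabinet_drawer0 (a joint): Opening of the single drawer of the small white cabinet (240 mm deep, 220 mm wide, 85 mm high, fixed to the bench, its front roughly towards the robot): 0 is fully shut, larger is open, in m (starts 0.11 to 0.15). It slides easily (about 1 N) and stays where it is left.
- drawer_floor (a point): Centre of the inner floor of the drawer, 22 mm above the bench; moves with the drawer. Its -x axis points the way the drawer opens (towards the robot's side), y along the drawer's width, z up. Inside the drawer is 195 mm long (x) by 178 mm wide (y); side walls 41 mm high above this floor, front panel 52 mm high. With the drawer open by q, the part not covered by the cabinet runs from x = -0.098 to x = -0.104 + q in this frame (m). The cabinet's top is 63 mm above this floor.
- cabinet_drawer0_handle (a point): Middle of the drawer's steel bar handle: a horizontal round bar 11 mm thick and 110 mm long along y, 35 mm in front of the drawer's front panel, 47 mm above the bench, with open space in front of and below it. Same axes as drawer_floor: push it along +x to shut the drawer.
- round_mid (a point): Centre of the old round spacer: an aluminium tube standing on end, 28 mm in diameter, 40 mm high, 12 mm bore right through, about 60 g; origin half-way up, z along its axis.
- square_mid (a point): Centre of the square spacer: an aluminium block of square section 32 x 32 mm, 76 mm long, lying on a long side on the bench (centre 16 mm up), about 0.18 kg. Its x axis runs along its length and points out of the end that has the blind hole (17 mm in diameter, 36 mm deep, in the middle of that end); the other end is solid. At the start x is level; which way the hole points varies.
- pin_top (a point): Tip of the feeler pin: a fixed upright steel pin 11 mm in diameter, tip 60 mm above the bench, on a round foot 44 mm in diameter and 12 mm high. z up.
- vial: Bystander: a small glass vial, 38 mm in diameter, 55 mm high, standing; origin at the centre of its underside.
- driver: Bystander: a screwdriver with black handle, 150 mm long, lying along its x axis; origin under its middle.
- star_knob: Bystander: a black star-shaped clamping knob, 46 mm across, with a 22 mm steel stud pointing up, 40 mm high in all; origin at the centre of its underside.
Not all that is in view belongs to the job. What is shaped like the part that bears pin_top but yellow is not meant.

How it is judged:
On the way, in this order (a step that is already met when the one before it is completed fails the run):
1. the round spacer is lowered into the open drawer in the gripper (x of round_mid in the frame of drawer_floor between -0.098 and 0.098 m and y of round_mid in the frame of drawer_floor between -0.09 and 0.09 m and z of round_mid in the frame of drawer_floor between 0 and 0.05 m and contact force between the fingers and round_spacer above 0.5 N and value of joint cabinet_drawer0 above 0.05 m).
2. it is let go and rests on the drawer's floor (x of round_mid in the frame of drawer_floor between -0.098 and 0.098 m and y of round_mid in the frame of drawer_floor between -0.09 and 0.09 m and z of round_mid in the frame of drawer_floor between 0 and 0.03 m and contact force between the fingers and round_spacer below 0.05 N and linear speed of round_spacer below 0.05 m/s), for 0.1 s.
3. the drawer is shut with the round spacer in it (x of round_mid in the frame of drawer_floor between -0.098 and 0.098 m and y of round_mid in the frame of drawer_floor between -0.09 and 0.09 m and z of round_mid in the frame of drawer_floor between 0 and 0.03 m and value of joint cabinet_drawer0 below 0.006 m), for 0.2 s.
4. the square spacer, held hole-up, is pressed with its solid end on the tip of the pin (angle between square_mid's own x axis and vertical below 0.26 rad and contact force between the fingers and square_spacer above 1 N and contact force between square_spacer and pin above 1 N and z of square_mid in the frame of pin_top above 0.034 m and horizontal distance between square_mid and pin_top below 0.022 m), for 0.05 s.
At the end, for the whole second after the job is handed in: The square spacer is held in the fingers and still (under 30 mm/s and 0.2 rad/s), hole-up within 15 degrees, its centre more than 130 mm above the bench (underside more than 92 mm), off the pin and the cabinet; the round spacer lies in the drawer, which is shut to within 8 mm (x of round_mid in the frame of drawer_floor between -0.098 and 0.098 m and y of round_mid in the frame of drawer_floor between -0.09 and 0.09 m and z of round_mid in the frame of drawer_floor between 0 and 0.03 m and value of joint cabinet_drawer0 below 0.008 m and angle between square_mid's own x axis and vertical below 0.26 rad and height (world z) of square_mid above 0.13 m and contact force between the fingers and square_spacer above 1 N and contact force between square_spacer and pin below 0.05 N and contact force between square_spacer and cabinet below 0.05 N and linear speed of square_spacer below 0.03 m/s and angular speed of square_spacer below 0.2 rad/s); the arm keeps its last pose, push and grip.
It fails at once if the vial is moved by more than 30 mm (distance of vial from where it was at the start of the episode above 0.03 m).
It fails at once if the screwdriver is moved by more than 30 mm (distance of driver from where it was at the start of the episode above 0.03 m).
It fails at once if the star knob is moved by more than 30 mm (distance of star_knob from where it was at the start of the episode above 0.03 m).
It also fails if it takes over 64 s, if anything falls off the work surface, if the arm or the gripper's body presses on something with over 40 N, if the wrist force passes 120 N, or if a joint passes its speed limit or range.

## Working session

There is one attempt and no reset: what is moved stays moved. The work goes in short steps, Python scripts to look and compute and a tool call to move; the robot and the scene stay as the last step left them, time stands still between calls to the robot, and variables do not carry over. Pictures are saved under pics/ and viewed, and the job is handed in when it is done.

Besides the shell and the picture viewer there is one more tool, called after "Call:" as name(argument=value, ...), one argument or row to a line, values as JSON. arm_command: Moves the arm, as the interface text tells. Its arguments: {"type":"object","properties":{"deltas":{"type":"array","items":{"type":"array"}},"force":{"type":"number"}},"required":["deltas"]}

```bash
ls; mkdir -p pics; python3 - <<'E'
from plant import r
import cv2,numpy as np
for n in("scene","top"):
    im=r.grab_frame(n); cv2.imwrite(f"pics/{n}0.png",im[:,:,::-1])
    c=r.camera_model(n); print(n,c)
print(r.state(), r.tip_reach)
E
```

```text
pics
scene {'fx': 438.08440444970165, 'fy': 438.08440444970165, 'cx': 247.7400537074332, 'cy': 191.79836910047072, 'extrinsics': array([[ 0.7562818 ,  0.65423462, -0.00386075, -0.42246227],
       [ 0.34505833, -0.40388006, -0.84724001, -0.16750769],
       [-0.55585303,  0.63942002, -0.53119625,  1.35650404],
       [ 0.        ,  0.        ,  0.        ,  1.        ]])}
top {'fx': 430.1231864857691, 'fy': 430.1231864857691, 'cx': 249.62552590055216, 'cy': 183.99538279069003, 'extrinsics': array([[-0.1475739 , -0.98903894, -0.00489148,  0.0441351 ],
       [-0.96603565,  0.14519878, -0.21375789,  0.61567558],
       [ 0.21212512, -0.02681974, -0.97687442,  0.91441729],
       [ 0.        ,  0.        ,  0.        ,  1.        ]])}
{'clock': 0.1, 'qpos': array([-1.28699792e+00,  1.26342057e-01, -4.05195002e-02,  1.40541691e+00,
        3.42564596e-07,  1.57081078e+00]), 'joint_vel': array([ 4.36225700e-04, -1.33122212e-03,  2.48302016e-03, -7.48747755e-04,
        2.35894637e-05, -1.93058786e-04]), 'effort': array([-9.02589472e-04, -4.36909246e+01,  3.53603554e+01,  1.38530001e-02,
        2.28701231e-05,  1.72403037e-05]), 'tool_pos': array([ 0.1469029 , -0.50365869,  0.24758888]), 'tcp_rot': array([ 0.09992242, -0.10007041,  0.70051908, -0.69948155]), 'force': array([ 0.19973538, -0.14106969,  0.13489859]), 'torque': array([0.01208068, 0.00296845, 0.00486666]), 'grip_width': 0.9988879488113606} 0.017
```

View pics/scene0.png

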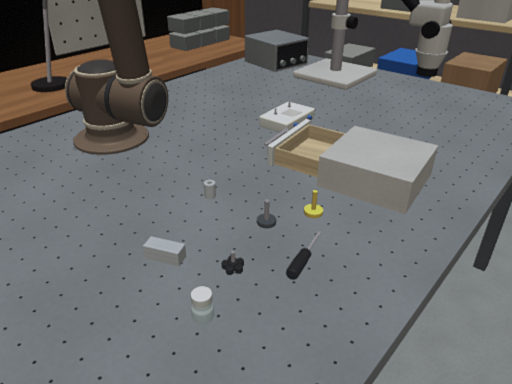

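View pics/top0.png

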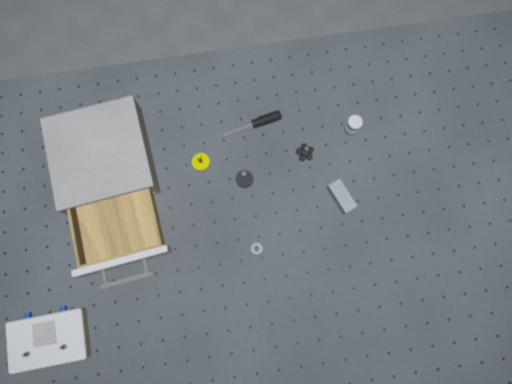

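The scene view shows the round spacer at (210,188), the square spacer at (165,250), the grey pin at (266,212) and its yellow decoy at (314,205). The driver is at (303,257), the knob at (233,262) and the vial at (202,303). In the top view these are at round (257,249), square (343,196), pin (244,178), decoy (201,161), driver (262,122), knob (305,152) and vial (354,124). The drawer handle is at (126,279). Next I'll make close crops.

```bash
python3 - <<'E'
import cv2,numpy as np
t=cv2.imread("pics/top0.png");s=cv2.imread("pics/scene0.png")
def cr(im,x,y,w=40,k=7):
    return cv2.resize(im[y-w//2:y+w//2,x-w//2:x+w//2],(w*k,w*k),interpolation=cv2.INTER_CUBIC)
a=np.hstack([cr(t,343,196),cr(t,257,249)]);b=np.hstack([cr(s,165,250,48,6)[:280,:280],cr(s,210,188)])
e=np.vstack([cr(t,244,176),cr(s,266,212)])
cv2.imwrite("pics/crops.png",np.hstack([np.vstack([a,b]),e][:2])[:600,:840][:, :800] if 0 else cv2.resize(np.hstack([np.vstack([a,b]),e]),(780,520)))
cv2.imwrite("pics/drawer.png",np.hstack([cv2.resize(t[180:300,50:180],(390,360),interpolation=2),cv2.resize(s[90:210,250:380],(390,360),interpolation=2)]))
E
```

```text
(no output)
```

View pics/crops.png

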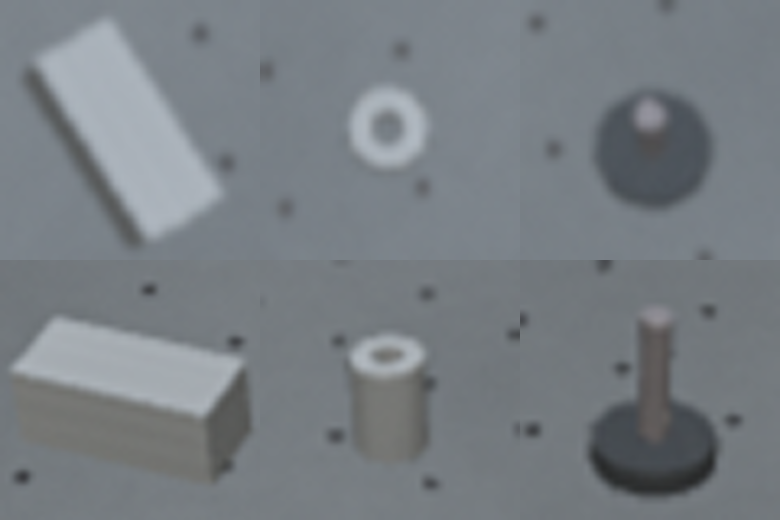

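View pics/drawer.png

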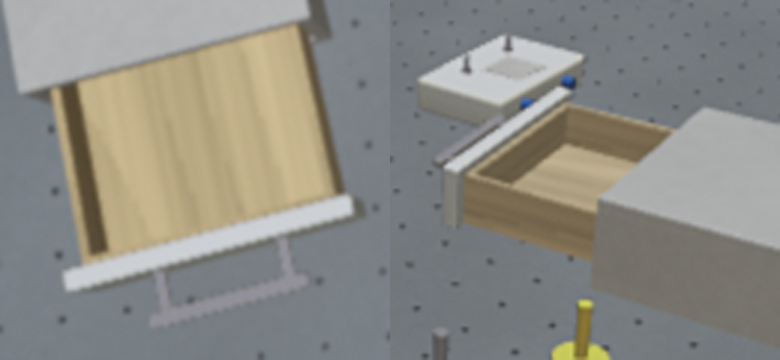

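```bash
cat > h.py <<'E'
import cv2,numpy as np
from plant import r
from scipy.spatial.transform import Rotation as R
def cam(n):
    c=r.camera_model(n); return np.array([[c['fx'],0,c['cx']],[0,c['fy'],c['cy']],[0,0,1]]),np.array(c['extrinsics'])
def ray(n,uv):
    K,E=cam(n); d=E[:3,:3].T@np.linalg.solve(K,[uv[0],uv[1],1.]); return -E[:3,:3].T@E[:3,3],d/np.linalg.norm(d)
def plane(n,uv,z):
    o,d=ray(n,uv); return o+d*(z-o[2])/d[2]
def two(a,b):
    K1,E1=cam("scene");K2,E2=cam("top")
    X=cv2.triangulatePoints(K1@E1[:3],K2@E2[:3],np.array(a,float).reshape(2,1),np.array(b,float).reshape(2,1)).ravel();return X[:3]/X[3]
def proj(n,p):
    K,E=cam(n); q=K@(E[:3,:3]@np.array(p)+E[:3,3]); return q[:2]/q[2]
def tool():
    s=r.state(); w,x,y,z=s['tcp_rot']; return np.array(s['tool_pos']),R.from_quat([x,y,z,w])
def delta(p=None,M=None):
    # shift in tool axes and rotvec deg in tool axes to reach p, M (3x3 tool axes in world)
    P,Q=tool()
    if p is not None: print('shift mm',np.round(Q.inv().apply(np.array(p)-P)*1e3,1))
    if M is not None: print('rot deg',np.round(np.degrees((Q.inv()*R.from_matrix(M)).as_rotvec()),2))
E
python3 - <<'E'
from h import *
t=cv2.imread("pics/top0.png");s=cv2.imread("pics/scene0.png")
# square top face
def blob(im,x,y,w,thr,inv=False):
    g=cv2.cvtColor(im[y-w:y+w,x-w:x+w],cv2.COLOR_BGR2GRAY); m=(g<thr if inv else g>thr).astype(np.uint8)
    n,l,st,c=cv2.connectedComponentsWithStats(m); k=1+np.argmax(st[1:,4]); cn=max(cv2.findContours((l==k).astype(np.uint8),0,2)[0],key=cv2.contourArea)
    return c[k]+[x-w,y-w],cn.reshape(-1,2)+[x-w,y-w],st[k,4]
for thr in (155,165):
    c,cn,a=blob(t,343,196,22,thr); box=cv2.boxPoints(cv2.minAreaRect(cn.astype(np.float32)))
    print('sq',thr,c,a,plane('top',c,.032)); P=np.array([plane('top',b,.032) for b in box]); print(np.round(P,4),np.linalg.norm(np.diff(P,axis=0),axis=1))
c,cn,a=blob(t,257,249,12,150); cc,rad=cv2.minEnclosingCircle(cn.astype(np.float32));print('round',c,cc,rad,a,plane('top',c,.04)); 
print('scene round top guess',proj('scene',plane('top',c,.04)))
g=s[236:270,140:192]; g=cv2.convertScaleAbs(g,alpha=2.5,beta=-180)
cv2.imwrite("pics/sqs.png",cv2.resize(g,None,fx=14,fy=14,interpolation=2))
# camera positions
for n in('scene','top'):print(n,ray(n,(0,0))[0])
print('pin', two((266.5,201),(243.7,174.5)), plane('top',(243.7,173.5),.06),plane('top',(244.3,179),.012))
# drawer
for nm,uv,z in [('handleL',(101.5,286.5),.047),('handleR',(152,273),.047),('panelL',(72.5,272),.074),('panelR',(167,249),.074)]: print(nm,plane('top',uv,z))
E
```

```text
sq 155 [342.49881797 195.22695035] 423 [ 0.56385202 -0.26010807  0.032     ]
[[ 0.5937 -0.2319  0.032 ]
 [ 0.6062 -0.2607  0.032 ]
 [ 0.5343 -0.2881  0.032 ]
 [ 0.5222 -0.2597  0.032 ]] [0.03134496 0.07696781 0.03088949]
sq 165 [342.54358974 195.43846154] 390 [ 0.56334009 -0.26011427  0.032     ]
[[ 0.5918 -0.2327  0.032 ]
 [ 0.604  -0.2603  0.032 ]
 [ 0.5354 -0.2872  0.032 ]
 [ 0.5236 -0.2599  0.032 ]] [0.03011118 0.0737388  0.02969369]
round [256.28865979 248.07216495] (256.3333435058594, 248.0) 6.14645528793335 97 [ 0.47168361 -0.04124812  0.04      ]
scene round top guess [208.8672696  182.59899562]
scene [ 1.13131732 -0.65863941  0.57701962]
top [ 0.40730687 -0.02121958  1.02509226]
pin [ 0.64256832 -0.03667752  0.05780124] [ 0.64344697 -0.037845    0.06      ] [ 0.64143635 -0.03812682  0.012     ]
handleL [0.43850092 0.31085813 0.047     ]
handleR [0.45114866 0.19713468 0.047     ]
panelL [0.47756274 0.36177407 0.074     ]
panelR [0.49642835 0.15340386 0.074     ]
```

View pics/sqs.png

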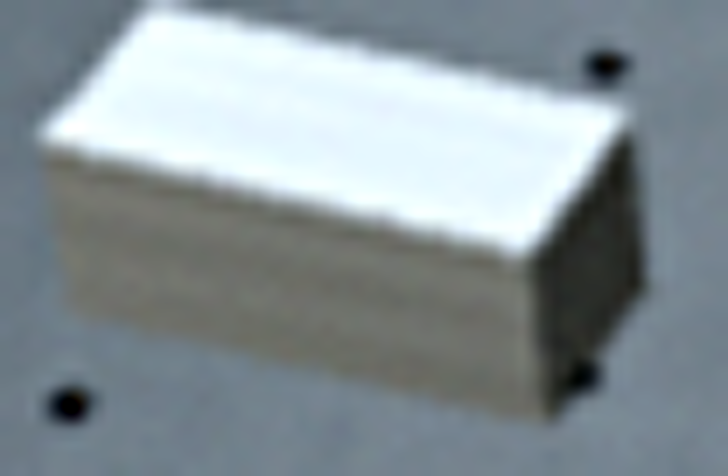

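```bash
python3 - <<'E'
from h import *
s=cv2.imread("pics/scene0.png"); g=cv2.cvtColor(s,6)
print(g[242:268,174:190])
E
```

```text
[[169 165 163 155 151 138 133 127 120 117 122 123 123 123 123 122]
 [172 173 173 170 170 165 164 163 156 149 137 127 124 123 123 122]
 [170 171 172 172 173 173 173 174 173 169 146 127 123 122 123 122]
 [169 169 169 169 170 171 172 174 175 158 121 119 123 123 123 123]
 [170 170 169 169 169 169 170 172 164 126  93 111 123 125 124 123]
 [170 170 171 171 170 171 172 172 142 100  86 109 123 125 124 124]
 [170 170 170 170 170 172 173 157 115  87  85 104 122 124 124 124]
 [170 169 169 170 171 172 164 126  94  86  86 102 121 125 124 124]
 [171 170 171 171 173 164 132  96  85  87  90 103 121 124 124 125]
 [173 172 173 174 174 145 103  86  87  88  88  98 121 125 124 124]
 [171 174 175 175 159 117  90  87  90  89  88  96 120 126 125 124]
 [138 147 161 157 123  94  87  89  89  89  88  92 120 126 126 124]
 [115 119 130 122  96  86  89  90  91  89  87  90 117 126 125 124]
 [116 115 117 110  93  88  89  89  90  89  88  89 118 126 124 124]
 [118 118 118 114  95  89  89  89  90  89  88  89 114 123 124 124]
 [116 117 118 117  98  89  88  90  89  88  90 105 119 124 125 124]
 [115 115 117 117  98  89  90  90  88  89 100 118 125 124 124 123]
 [116 115 115 116  99  90  90  90  88  94 114 124 124 124 123 122]
 [116 116 117 117 101  89  88  90  92 107 123 126 125 122 123 122]
 [116 116 117 118 106  92  89  87 100 120 126 125 124 123 124 123]
 [114 115 116 117 107  92  87  75  88 120 126 125 124 123 122 122]
 [113 114 114 114 105  90  81  79  95 120 125 124 124 123 123 123]
 [115 114 114 114 107  92  96 111 119 124 124 125 125 124 124 124]
 [120 117 116 115 113 101 114 125 126 126 126 125 125 125 125 124]
 [124 123 122 122 120 117 123 125 125 126 126 126 125 125 125 124]
 [123 124 124 124 124 124 124 124 125 124 126 124 124 124 123 122]]
```

The far end of the square block is a flat, uniform grey (about 88–90), so it is solid. That means the hole points towards the robot. The crops confirm the round tube with its bore and the grey pin on its dark foot. Next come the cabinet front, the bystanders and the tool axes.

```bash
python3 - <<'E'
from h import *
t=cv2.imread("pics/top0.png");g=cv2.cvtColor(t,6)
big=cv2.resize(t[90:300,35:180],None,fx=4,fy=4,interpolation=2)[::1]
cv2.imwrite("pics/cab.png",cv2.resize(t[170:300,35:180],(725,650)[:2],interpolation=2)[:600])
for nm,uv,z in [('vial',(352,127),.0),('vialtop',(355,122),.055),('knob',(305,153),.02),('drv',(266,120),.01),('drvtip',(224,135),.005),('yellow',(201,162),.012)]: print(nm,plane('top',uv,z))
P,Q=tool(); print(P,np.round(Q.as_matrix(),3))
E
```

```text
vial [ 0.73652501 -0.3250223   0.        ]
vialtop [ 0.73011358 -0.31825908  0.055     ]
knob [ 0.68178796 -0.1931882   0.02      ]
drv [ 0.78341992 -0.11365373  0.01      ]
drvtip [ 0.76185014 -0.00454559  0.005     ]
yellow [0.69926266 0.06017938 0.012     ]
[ 0.1469029  -0.50365869  0.24758888] [[-0.96  -0.     0.28 ]
 [-0.28   0.001 -0.96 ]
 [-0.    -1.    -0.001]]
```

View pics/cab.png

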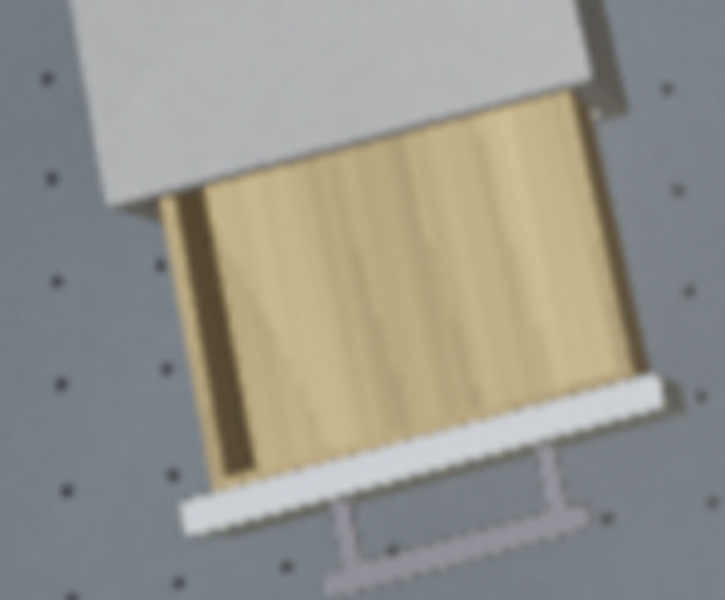

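```bash
python3 - <<'E'
from h import *
f=lambda a,z:plane('top',(a[0]/5+35-.4,a[1]/5+170-.4),z)
cl,cr_=f((107,207),.085),f((590,80),.085)
pl,pr=f((185,537),.074),f((664,405),.074)
il,ir=f((180,503),.074),f((660,373),.074)
hl,hr=f((335,583),.047),f((582,517),.047)
for n,a,b in(('cab',cl,cr_),('panel out',pl,pr),('panel in',il,ir),('handle',hl,hr)):
    d=a-b; print(n,np.round((a+b)/2,4),np.linalg.norm(d),np.degrees(np.arctan2(-d[0],d[1])))
E
```

```text
cab [0.6274 0.2769 0.085 ] 0.21876873245982262 6.682551451893043
panel out [0.48   0.2586 0.074 ] 0.21298479487870578 6.909194134934187
panel in [0.4945 0.2594 0.074 ] 0.21393757086063173 6.6972741884151255
handle [0.4453 0.255  0.047 ] 0.11193301359752676 6.3413110863170825
```

Call:
arm_command(
  deltas=[
    [[0,0,0],[0,4.8,0],1],
    [[0,0,0],[0,4.8,0],1],
    [[-0.02,0,-0.025],[0,0,0],1],
    [[-0.02,0,-0.025],[0,0,0],1],
    [[-0.02,0,-0.025],[0,0,0],1],
    [[-0.02,0,-0.025],[0,0,0],1],
    [[-0.02,0,-0.025],[0,0,0],1],
    [[-0.02,0,-0.025],[0,0,0],1],
    [[-0.02,0,-0.025],[0,0,0],1],
    [[-0.02,0,-0.025],[0,0,0],1],
  ],
  force=40,
)

```text
clock: 0.93
tool_pos: [0.283, -0.2853, 0.2481]
tcp_rot: [0.041, -0.041, 0.706, -0.706]
force: [0.5, -0.8, 0.3]
grip_width: 0.999
```

```bash
python3 - <<'E'
from h import *
s=r.state(); print(np.round(s['qpos'],3),s['clock']); P,Q=tool(); print(P,np.round(Q.as_matrix(),3))
delta([.472,-.041,.1])
E
```

```text
[-0.789 -0.106 -0.275  1.403  0.     2.236] 0.9333
[ 0.28299533 -0.28526172  0.24807196] [[-0.993 -0.     0.115]
 [-0.115  0.    -0.993]
 [ 0.    -1.    -0.   ]]
shift mm [-216.   148.1 -220.8]
```

Call:
arm_command(
  deltas=[
    [[0,0.01,0],[0,-7,0],1],
    [[0,0.01,0],[0,-7,0],1],
    [[0,0.01,0],[0,-7,0],1],
    [[0,0.01,0],[0,-7,0],1],
    [[0,0.01,0],[0,-7,0],1],
    [[0,0.01,0],[0,-7,0],1],
    [[0,0.01,0],[0,-7,0],1],
    [[0,0.01,0],[0,-7,0],1],
    [[0,0.01,0],[0,-7,0],1],
    [[0,0.01,0],[0,-7,0],1],
  ],
)

```text
clock: 1.77
tool_pos: [0.2825, -0.2865, 0.1475]
tcp_rot: [0.44, -0.44, 0.554, -0.553]
force: [0.3, -0.7, -0.3]
grip_width: 0.999
```

Call:
arm_command(
  deltas=[
    [[0,0,0],[0,-7,0],1],
    [[0,0,0],[0,-7,0],1],
    [[0,0,0],[0,-7,0],1],
    [[0,0,0],[0,-7,0],1],
    [[0,0,0],[0,-7,0],1],
    [[0,0,0],[0,-7,0],1],
    [[0,0,0],[0,-7,0],1],
    [[0,0,0],[0,-7,0],1],
    [[0,0,0],[0,-7,0],1],
    [[0,0,0],[0,-7,0],1],
  ],
)

```text
clock: 2.6
tool_pos: [0.2825, -0.2866, 0.148]
tcp_rot: [0.678, -0.678, 0.201, -0.201]
force: [0.6, 0.2, 0.4]
grip_width: 1.003
```

Call:
arm_command(
  deltas=[
    [[0,0,0],[0,-7,0],1],
    [[0,0,0],[0,-7,0],1],
    [[0,0,0],[0,-7,0],1],
    [[0,0,0],[0,-7,0],1],
    [[0,0,0],[0,-7,0],1],
    [[0,0,0],[0,-5,0],1],
    [[0.028,0,0.028],[0,0,0],1],
    [[0.028,0,0.028],[0,0,0],1],
    [[0.028,0,0.028],[0,0,0],1],
    [[0.028,0,0.028],[0,0,0],1],
  ],
)

```text
clock: 3.43
tool_pos: [0.3814, -0.1613, 0.1482]
tcp_rot: [-0.706, 0.706, 0.041, -0.041]
force: [1.4, -0.3, 0.2]
grip_width: 1.001
```

```bash
python3 - <<'E'
from h import *
s=r.state(); print(np.round(s['qpos'],3),s['clock']); P,Q=tool(); print(P,np.round(Q.as_matrix(),3))
delta([.4715,-.041,.022],np.c_[[.9932,.1167,0],[0,0,-1],[-.1167,.9932,0]])
E
```

```text
[-0.4   -0.063 -0.455  1.178 -0.    -0.515] 3.4333
[ 0.38136317 -0.16126191  0.14818551] [[ 0.993 -0.    -0.114]
 [ 0.114 -0.     0.993]
 [-0.    -1.    -0.   ]]
shift mm [103.3 126.2 109.2]
rot deg [ 0.   -0.13 -0.  ]
```

Call:
arm_command(
  deltas=[
    [[0.026,0,0.027],[0,0,0],1],
    [[0.026,0,0.027],[0,0,0],1],
    [[0.026,0,0.027],[0,0,0],1],
    [[0.025,0,0.028],[0,0,0],1],
    [[0,0,0],[0,0,0],1],
    [[0,0.02,0],[0,0,0],1],
    [[0,0.02,0],[0,0,0],1],
    [[0,0.02,0],[0,0,0],1],
    [[0,0,0],[0,0,0],1],
    [[0,0,0],[0,0,0],1],
  ],
)

```text
clock: 4.27
tool_pos: [0.4694, -0.0423, 0.0875]
tcp_rot: [0.706, -0.706, -0.04, 0.042]
force: [-0.6, 0.2, 0.3]
grip_width: 1.002
```

```bash
python3 - <<'E'
from h import *
delta([.4715,-.041,.022])
im=r.grab_frame("scene"); cv2.imwrite("pics/s1.png",cv2.resize(im[120:240,130:290,::-1],None,fx=4,fy=4))
E
```

```text
shift mm [ 2.4 65.5  1.1]
```

View pics/s1.png

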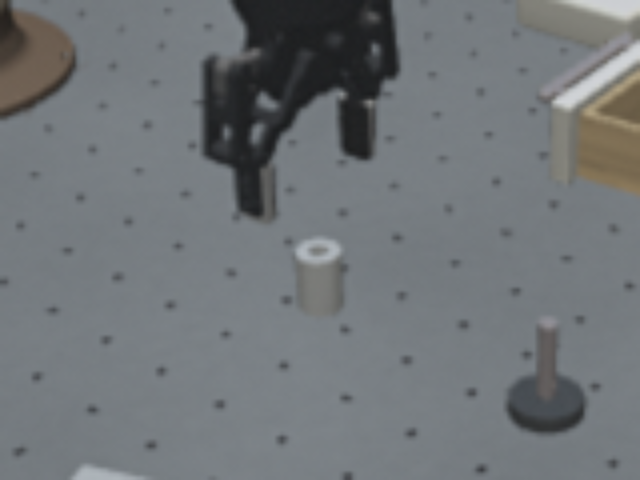

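The open jaws hang above the tube (crop (320,275)) and line up with it. Next I'll descend and close.

Call:
arm_command(
  deltas=[
    [[0.002,0.02,0.001],[0,0,0],1],
    [[0,0.02,0],[0,0,0],1],
    [[0,0.02,0],[0,0,0],1],
    [[0,0.005,0],[0,0,0],1],
    [[0,0,0],[0,0,0],0],
    [[0,0,0],[0,0,0],0],
    [[0,0,0],[0,0,0],0],
    [[0,0,0],[0,0,0],0],
    [[0,0,0],[0,0,0],0],
    [[0,0,0],[0,0,0],0],
  ],
)

```text
clock: 5.15
tool_pos: [0.4734, -0.0412, 0.0246]
tcp_rot: [-0.706, 0.706, 0.042, -0.04]
force: [-0.9, 0.5, 7.5]
grip_width: 0.309
```

Call:
arm_command(
  deltas=[
    [[0,0,0],[0,0,0],0],
    [[0,0,0],[0,0,0],0],
    [[0,0,0],[0,0,0],0],
    [[0,-0.03,0],[0,0,0],0],
    [[0,-0.03,0],[0,0,0],0],
    [[0,-0.03,0],[0,0,0],0],
    [[0,-0.03,0],[0,0,0],0],
    [[0,-0.02,0],[0,0,0],0],
    [[0,0,0],[0,0,0],0],
    [[0,0,0],[0,0,0],0],
  ],
)

```text
clock: 5.98
tool_pos: [0.4733, -0.0412, 0.1645]
tcp_rot: [-0.706, 0.706, 0.042, -0.04]
force: [-0.2, -0.9, -0.3]
grip_width: 0.306
```

```bash
python3 - <<'E'
from h import *
delta([.546,.2657,.16])
im=r.grab_frame("scene"); cv2.imwrite("pics/s2.png",cv2.resize(im[100:240,130:330,::-1],None,fx=4,fy=4))
E
```

```text
shift mm [107.8   4.6 296.4]
```

View pics/s2.png

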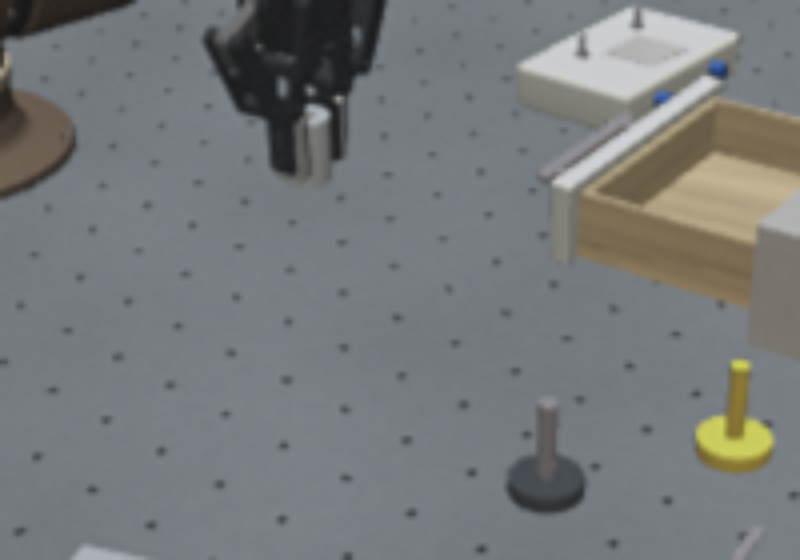

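The tube is held at crop (315,145). Next I'll move it over the drawer.

Call:
arm_command(
  deltas=[
    [[0.013,0,0.037],[0,0,0],0],
    [[0.013,0,0.037],[0,0,0],0],
    [[0.014,0,0.037],[0,0,0],0],
    [[0.014,0,0.037],[0,0,0],0],
    [[0.014,0,0.037],[0,0,0],0],
    [[0.014,0,0.037],[0,0,0],0],
    [[0.013,0,0.037],[0,0,0],0],
    [[0.013,0,0.037],[0,0,0],0],
    [[0,0,0],[0,0,0],0],
    [[0,0,0],[0,0,0],0],
  ],
)

```text
clock: 6.87
tool_pos: [0.5446, 0.2671, 0.1604]
tcp_rot: [-0.705, 0.706, 0.041, -0.044]
force: [-0.4, 0.1, -0.7]
grip_width: 0.309
```

```bash
python3 - <<'E'
from h import *
delta([.546,.2657,.05]); print(np.round(r.state()['qpos'],2))
im=r.grab_frame("top"); cv2.imwrite("pics/t3.png",cv2.resize(im[90:300,20:220,::-1],None,fx=2.8,fy=2.8))
im=r.grab_frame("scene"); cv2.imwrite("pics/s3.png",cv2.resize(im[60:220,220:420,::-1],None,fx=3.5,fy=3.5))
E
```

```text
shift mm [  1.7 110.4  -1.4]
[ 0.46  0.3  -0.02  1.26 -0.    0.34]
```

View pics/t3.png

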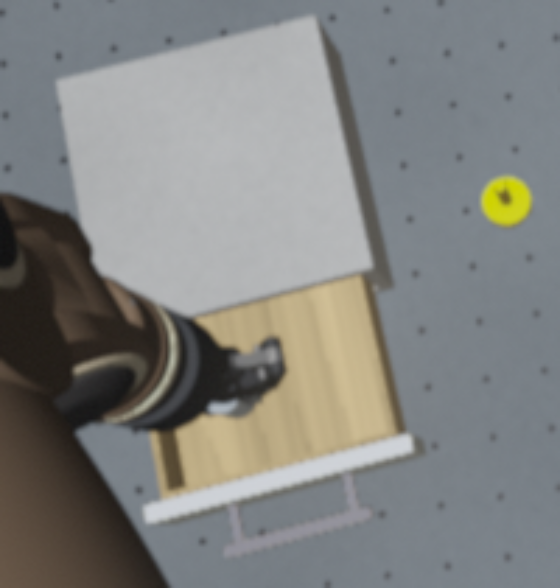

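View pics/s3.png

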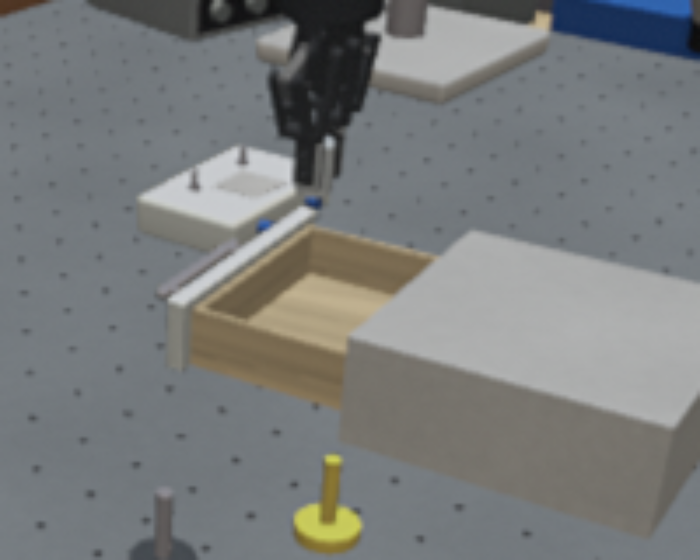

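The gripper hangs over the open part of the drawer (top crop (260,365)). Next I'll lower the tube and let it go.

Call:
arm_command(
  deltas=[
    [[0,0.02,0],[0,0,0],0],
    [[0,0.02,0],[0,0,0],0],
    [[0,0.02,0],[0,0,0],0],
    [[0,0.02,0],[0,0,0],0],
    [[0,0.015,0],[0,0,0],0],
    [[0,0.01,0],[0,0,0],0],
    [[0,0.006,0],[0,0,0],0],
    [[0,0,0],[0,0,0],0],
    [[0,0,0],[0,0,0],0],
    [[0,0,0],[0,0,0],0],
  ],
)

```text
clock: 7.8
tool_pos: [0.5461, 0.2655, 0.0535]
tcp_rot: [0.706, -0.706, -0.042, 0.04]
force: [-0.5, 0.3, 0.5]
grip_width: 0.306
```

```bash
python3 - <<'E'
from h import *
im=r.grab_frame("scene"); cv2.imwrite("pics/s4.png",cv2.resize(im[60:220,220:420,::-1],None,fx=3.5,fy=3.5))
E
```

```text
(no output)
```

View pics/s4.png

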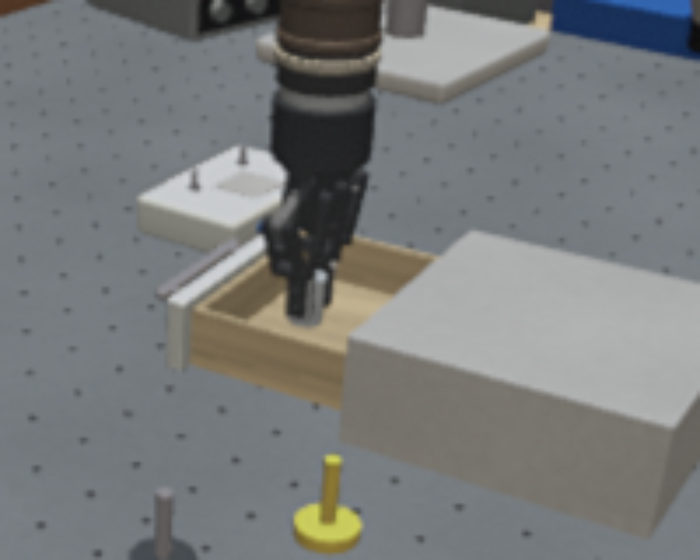

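Call:
arm_command(
  deltas=[
    [[0,0.002,0],[0,0,0],0],
    [[0,0.002,0],[0,0,0],0],
    [[0,0.001,0],[0,0,0],0],
    [[0,0,0],[0,0,0],0],
    [[0,0,0],[0,0,0],0],
    [[0,0,0],[0,0,0],0],
    [[0,0,0],[0,0,0],0],
    [[0,0,0],[0,0,0],0],
    [[0,0,0],[0,0,0],0],
    [[0,0,0],[0,0,0],0],
  ],
)

```text
clock: 8.68
tool_pos: [0.5455, 0.2654, 0.0473]
tcp_rot: [0.706, -0.706, -0.041, 0.041]
force: [0.4, 0.1, -0.8]
grip_width: 0.306
```

Call:
arm_command(
  deltas=[
    [[0,0.001,0],[0,0,0],0],
    [[0,0.001,0],[0,0,0],0],
    [[0,0.001,0],[0,0,0],0],
    [[0,0,0],[0,0,0],0],
    [[0,0,0],[0,0,0],0],
    [[0,0,0],[0,0,0],0],
    [[0,0,0],[0,0,0],0],
    [[0,0,0],[0,0,0],0],
    [[0,0,0],[0,0,0],0],
    [[0,0,0],[0,0,0],0],
  ],
)

```text
clock: 9.52
tool_pos: [0.5471, 0.2657, 0.0466]
tcp_rot: [0.706, -0.706, -0.043, 0.039]
force: [-0.6, -2.0, 10.7]
grip_width: 0.307
```

In contact: 10.7 N upward. Now I'll open the gripper and rise.

Call:
arm_command(
  deltas=[
    [[0,-0.001,0],[0,0,0],0.6],
    [[0,0,0],[0,0,0],0.6],
    [[0,0,0],[0,0,0],0.6],
    [[0,0,0],[0,0,0],0.6],
    [[0,0,0],[0,0,0],0.6],
    [[0,0,0],[0,0,0],0.6],
    [[0,-0.01,0],[0,0,0],0.6],
    [[0,-0.02,0],[0,0,0],0.6],
    [[0,-0.03,0],[0,0,0],0.6],
    [[0,-0.03,0],[0,0,0],0.6],
  ],
)

```text
clock: 10.35
tool_pos: [0.5448, 0.2651, 0.1362]
tcp_rot: [-0.706, 0.706, 0.04, -0.042]
force: [1.0, 0.4, -0.1]
grip_width: 0.596
```

Call:
arm_command(
  deltas=[
    [[0,-0.02,0],[0,0,0],0],
    [[0,-0.02,0],[0,0,0],0],
    [[-0.02,0,0],[0,0,0],0],
    [[-0.03,0,0],[0,0,0],0],
    [[-0.03,0,0],[0,0,0],0],
    [[-0.03,0,0],[0,0,0],0],
    [[-0.03,0,0],[0,0,0],0],
    [[-0.02,0,0],[0,0,0],0],
    [[0,0,0],[0,0,0],0],
    [[0,0,0],[0,0,0],0],
  ],
)

```text
clock: 11.18
tool_pos: [0.3861, 0.247, 0.1764]
tcp_rot: [0.706, -0.706, -0.042, 0.041]
force: [1.0, 0.3, -0.5]
grip_width: 0.001
```

```bash
python3 - <<'E'
from h import *
print(tool()[0], r.state()['grip_width'])
delta([.4455-.9932*.035,.255-.1167*.035,.047])
im=r.grab_frame("top"); cv2.imwrite("pics/t5.png",cv2.resize(im[90:300,20:220,::-1],None,fx=2.8,fy=2.8))
im=r.grab_frame("scene"); cv2.imwrite("pics/s5.png",cv2.resize(im[60:220,220:420,::-1],None,fx=3.5,fy=3.5))
E
```

```text
[0.3860574  0.24695433 0.17644825] 0.0014725490528220526
shift mm [ 24.7 129.5   1. ]
```

View pics/t5.png

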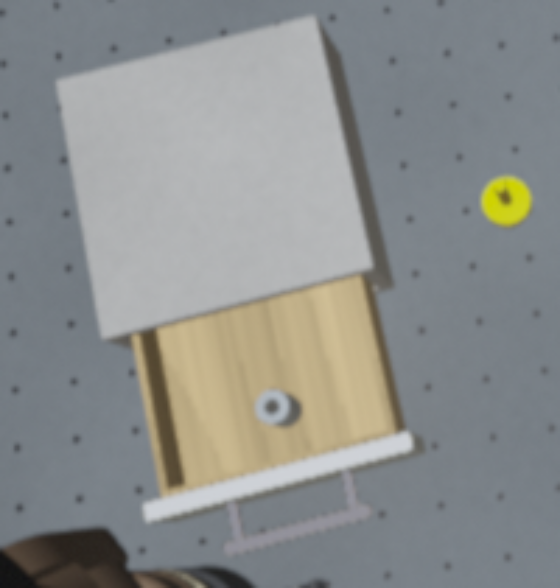

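View pics/s5.png

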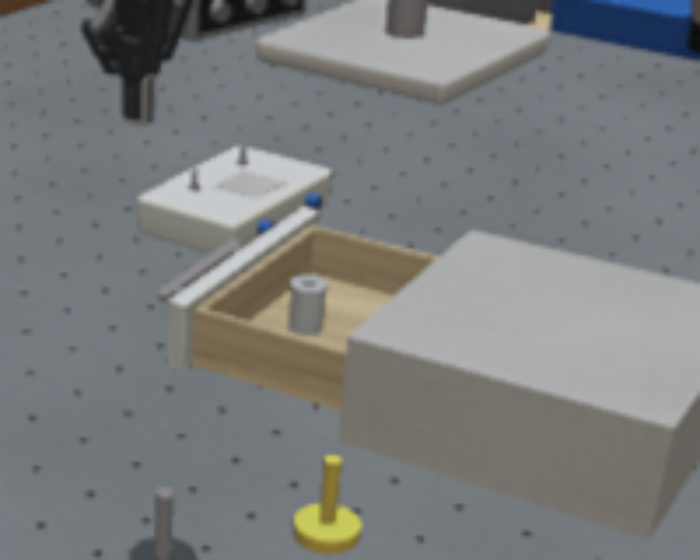

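The tube stands upright in the drawer (top crop (272,407)). The shut fingers are in front of the handle. Next I'll lower them and push gently.

Call:
arm_command(
  deltas=[
    [[0.015,0.02,0.001],[0,0,0],0],
    [[0.01,0.03,0],[0,0,0],0],
    [[0,0.03,0],[0,0,0],0],
    [[0,0.03,0],[0,0,0],0],
    [[0,0.019,0],[0,0,0],0],
    [[0,0,0],[0,0,0],0],
    [[0.008,0,0],[0,0,0],0],
    [[0.006,0,0],[0,0,0],0],
    [[0.006,0,0],[0,0,0],0],
    [[0.006,0,0],[0,0,0],0],
  ],
)

```text
clock: 12.12
tool_pos: [0.4389, 0.2545, 0.0478]
tcp_rot: [0.706, -0.705, -0.042, 0.04]
force: [-0.9, 0.6, 1.8]
grip_width: -0.0
```

Call:
arm_command(
  deltas=[
    [[0.008,0,0],[0,0,0],0],
    [[0.01,0,0],[0,0,0],0],
    [[0.01,0,0],[0,0,0],0],
    [[0.01,0,0],[0,0,0],0],
    [[0.01,0,0],[0,0,0],0],
    [[0.01,0,0],[0,0,0],0],
    [[0.01,0,0],[0,0,0],0],
    [[0.01,0,0],[0,0,0],0],
    [[0.01,0,0],[0,0,0],0],
    [[0.008,0,0],[0,0,0],0],
  ],
)

```text
clock: 12.95
tool_pos: [0.5336, 0.265, 0.0461]
tcp_rot: [-0.706, 0.706, 0.041, -0.041]
force: [-1.6, 1.3, 1.2]
grip_width: 0.0
```

```bash
python3 - <<'E'
from h import *
print(tool()[0]); delta([.4455+.9932*.1175,.255+.1167*.1175,.047])
im=r.grab_frame("scene"); cv2.imwrite("pics/s6.png",cv2.resize(im[60:220,220:420,::-1],None,fx=3.5,fy=3.5))
E
```

```text
[0.53362188 0.2650061  0.04613817]
shift mm [28.8 -0.9  0.4]
```

View pics/s6.png

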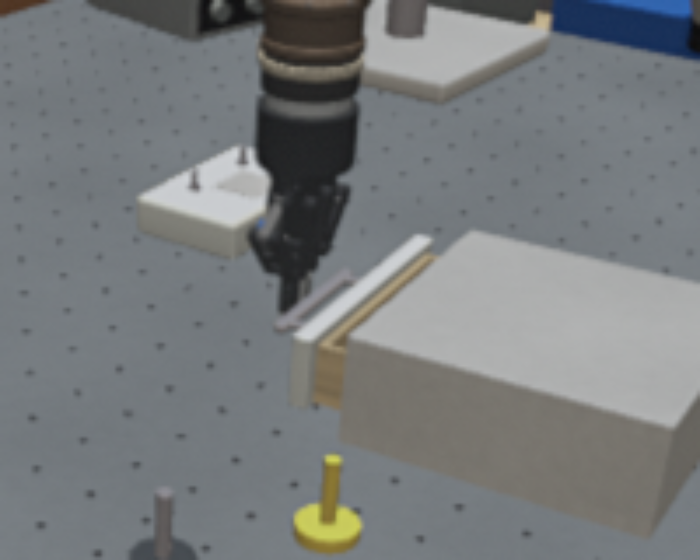

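The drawer is nearly shut, with about 29 mm left.

Call:
arm_command(
  deltas=[
    [[0.008,0,0],[0,0,0],0],
    [[0.008,0,0],[0,0,0],0],
    [[0.006,0,0],[0,0,0],0],
    [[0.004,0,0],[0,0,0],0],
    [[0.002,0,0],[0,0,0],0],
    [[0.001,0,0],[0,0,0],0],
    [[0,0,0],[0,0,0],0],
    [[0,0,0],[0,0,0],0],
    [[0,0,0],[0,0,0],0],
    [[0,0,0],[0,0,0],0],
  ],
)

```text
clock: 13.83
tool_pos: [0.5612, 0.2683, 0.0465]
tcp_rot: [0.706, -0.706, -0.041, 0.041]
force: [0.2, -0.2, -1.2]
grip_width: -0.0
```

Call:
arm_command(
  deltas=[
    [[0.001,0,0],[0,0,0],0],
    [[0.001,0,0],[0,0,0],0],
    [[0.001,0,0],[0,0,0],0],
    [[0.001,0,0],[0,0,0],0],
    [[0.001,0,0],[0,0,0],0],
    [[0.001,0,0],[0,0,0],0],
    [[0,0,0],[0,0,0],0],
    [[0,0,0],[0,0,0],0],
    [[0,0,0],[0,0,0],0],
    [[0,0,0],[0,0,0],0],
  ],
)

```text
clock: 14.67
tool_pos: [0.5619, 0.2684, 0.0463]
tcp_rot: [-0.706, 0.706, 0.038, -0.045]
force: [-19.9, -1.5, 13.5]
grip_width: -0.0
```

```bash
python3 - <<'E'
from h import *
print(tool()[0], r.state()['force'])
im=r.grab_frame("scene"); cv2.imwrite("pics/s7.png",cv2.resize(im[60:220,220:420,::-1],None,fx=3.5,fy=3.5))
E
```

```text
[0.56193571 0.26839679 0.04626736] [-19.94137232  -1.54628073  13.52686472]
```

View pics/s7.png

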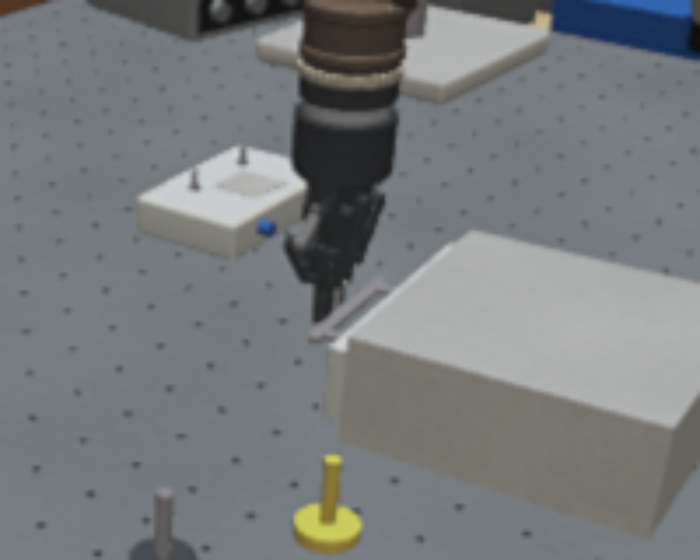

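The drawer front is flush and the push met the end stop at 20 N, so it is shut. Next I'll back off, rise and turn for the square block. I'll grip it with tool z at yaw −69° so the wrist can later turn the hole outward.

Call:
arm_command(
  deltas=[
    [[-0.01,0,0],[0,0,0],0],
    [[-0.02,0,0],[0,0,0],0],
    [[-0.02,0,0],[0,0,0],0],
    [[-0.02,0,0],[0,0,0],0],
    [[-0.02,-0.03,0],[0,0,0],0],
    [[0,-0.04,0],[0,0,0],0],
    [[0,-0.04,0],[0,0,0],1],
    [[0,-0.03,-0.01],[0,0,0],1],
    [[0,0,-0.035],[0,0,0],1],
    [[0,0,-0.035],[0,0,0],1],
  ],
)

```text
clock: 15.55
tool_pos: [0.4886, 0.1796, 0.1892]
tcp_rot: [0.706, -0.705, -0.044, 0.04]
force: [0.5, -0.4, -0.3]
grip_width: 0.565
```

Call:
arm_command(
  deltas=[
    [[0,0,-0.035],[0,0,0],1],
    [[0,0,-0.035],[0,0,0],1],
    [[0,0,-0.035],[0,0,0],1],
    [[0,0,-0.035],[0,0,0],1],
    [[0,0,-0.035],[0,0,0],1],
    [[0,0,-0.035],[0,0,0],1],
    [[0,0,-0.035],[0,0,0],1],
    [[0,0,-0.035],[0,0,0],1],
    [[0,0,-0.035],[0,0,0],1],
    [[0,0,-0.035],[0,0,0],1],
  ],
)

```text
clock: 16.38
tool_pos: [0.5277, -0.1705, 0.1866]
tcp_rot: [-0.706, 0.706, 0.041, -0.041]
force: [0.7, -0.1, 0.1]
grip_width: 0.997
```

Call:
arm_command(
  deltas=[
    [[0,0,0],[0,7,0],1],
    [[0,0,0],[0,7,0],1],
    [[0,0,0],[0,7,0],1],
    [[0,0,0],[0,7,0],1],
    [[0,0,0],[0,7,0],1],
    [[0,0,0],[0,7,0],1],
    [[0,0,0],[0,7,0],1],
    [[0,0,0],[0,7,0],1],
    [[0,0,0],[0,7,0],1],
    [[0,0,0],[0,7,0],1],
  ],
)

```text
clock: 17.22
tool_pos: [0.5278, -0.1687, 0.1864]
tcp_rot: [-0.601, 0.601, -0.373, 0.373]
force: [0.2, 0.1, 0.1]
grip_width: 1.002
```

Call:
arm_command(
  deltas=[
    [[0,0,0],[0,7,0],1],
    [[0,0,0],[0,7,0],1],
    [[0,0,0],[0,7,0],1],
    [[0,0,0],[0,7,0],1],
    [[0,0,0],[0,7,0],1],
    [[0,0,0],[0,7,0],1],
    [[0,0,0],[0,7,0],1],
    [[0,0,0],[0,7,0],1],
    [[0,0,0],[0,7,0],1],
    [[0,0,0],[0,7,0],1],
  ],
)

```text
clock: 18.05
tool_pos: [0.5279, -0.1687, 0.1864]
tcp_rot: [-0.278, 0.278, -0.65, 0.65]
force: [-0.2, -0.0, -0.7]
grip_width: 0.999
```

```bash
python3 - <<'E'
from h import *
print(tool()[0], r.state()['clock'],np.round(r.state()['qpos'],2))
a=np.radians(20.9-90); z=np.array([np.cos(a),np.sin(a),0]); y=np.array([0,0,-1.]); x=np.cross(y,z)
delta([.5564,-.263,.03],np.c_[x,y,z]); 
im=r.grab_frame("scene"); cv2.imwrite("pics/s8.png",im[:,:,::-1])
im=r.grab_frame("top"); cv2.imwrite("pics/t8.png",im[:,:,::-1])
E
```

```text
[ 0.52785296 -0.16870011  0.18640024] 18.05 [-0.31  0.19 -0.1   1.28 -0.    2.02]
shift mm [ 48.5 156.5  85.6]
rot deg [-5.000e-02  2.541e+01 -2.000e-02]
```

View pics/s8.png

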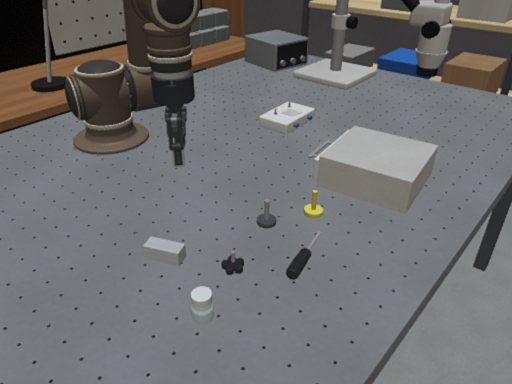

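View pics/t8.png

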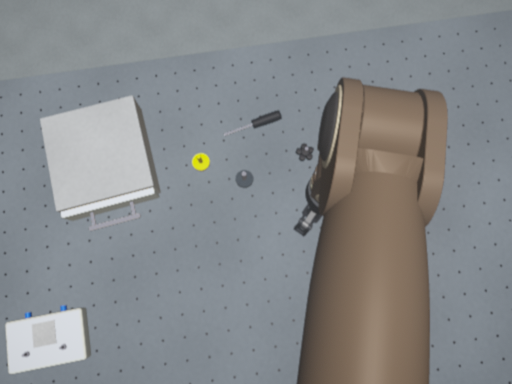

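The drawer is flush with the cabinet in both views, and the square block has not moved (scene (165,250)).

Call:
arm_command(
  deltas=[
    [[0,0,0],[0,6.35,0],1],
    [[0,0,0],[0,6.35,0],1],
    [[0,0,0],[0,6.35,0],1],
    [[0,0,0],[0,6.35,0],1],
    [[0.002,0,0.025],[0,0,0],1],
    [[0.002,0,0.025],[0,0,0],1],
    [[0.002,0,0.025],[0,0,0],1],
    [[0.001,0.03,0.023],[0,0,0],1],
    [[0,0.03,0],[0,0,0],1],
    [[0,0,0],[0,0,0],1],
  ],
)

```text
clock: 18.98
tool_pos: [0.554, -0.2624, 0.1201]
tcp_rot: [0.128, -0.134, 0.697, -0.693]
force: [-1.0, 0.5, -1.6]
grip_width: 1.004
```

```bash
python3 - <<'E'
from h import *
print(tool()[0], r.state()['clock'],np.round(r.state()['qpos'],2))
a=np.radians(20.9-90); z=np.array([np.cos(a),np.sin(a),0]); y=np.array([0,0,-1.]); x=np.cross(y,z)
delta([.5564,-.263,.027],np.c_[x,y,z]); 
im=r.grab_frame("scene"); cv2.imwrite("pics/s9.png",cv2.resize(im[170:310,80:280,::-1],None,fx=4,fy=4))
E
```

```text
[ 0.55403957 -0.26236654  0.12008447] 18.9833 [-0.44  0.32 -0.07  1.18 -0.    2.33]
shift mm [-2.5 93.1  2. ]
rot deg [0.36 0.46 0.35]
```

View pics/s9.png

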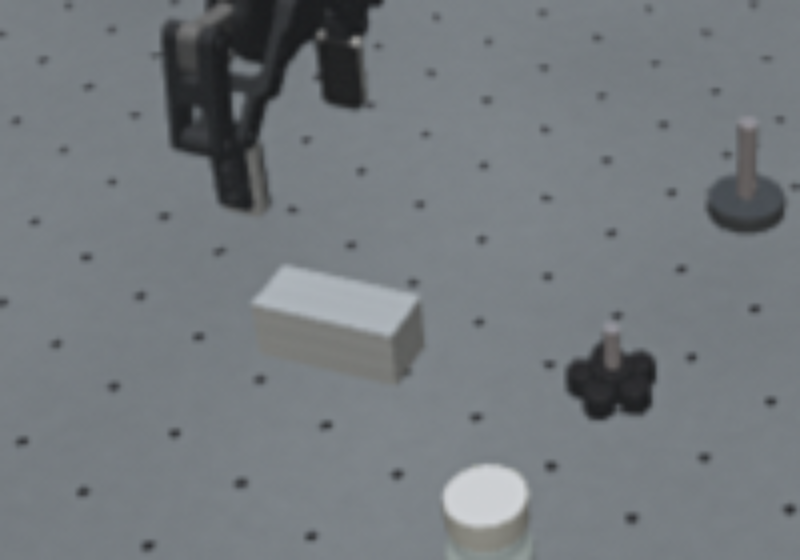

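The jaws straddle the block at crop (340,325), and its visible end is plainly solid. Next I'll descend and grip.

Call:
arm_command(
  deltas=[
    [[-0.001,0.02,0.001],[0,0.4,0],1],
    [[0,0.025,0],[0,0,0],1],
    [[0,0.025,0],[0,0,0],1],
    [[0,0.022,0],[0,0,0],1],
    [[0,0,0],[0,0,0],1],
    [[0,0,0],[0,0,0],0],
    [[0,0,0],[0,0,0],0],
    [[0,0,0],[0,0,0],0],
    [[0,0,0],[0,0,0],0],
    [[0,0,0],[0,0,0],0],
  ],
  force=70,
)

```text
clock: 19.87
tool_pos: [0.5591, -0.2633, 0.0366]
tcp_rot: [-0.129, 0.127, -0.695, 0.696]
force: [1.0, -1.2, -2.6]
grip_width: 0.353
```

Call:
arm_command(
  deltas=[
    [[0,0,0],[0,0,0],0],
    [[0,0,0],[0,0,0],0],
    [[0,0,0],[0,0,0],0],
    [[0,-0.02,0],[0,0,0],0],
    [[0,-0.03,0],[0,0,0],0],
    [[0,-0.03,0],[0,0,0],0],
    [[0,-0.03,0],[0,0,0],0],
    [[0,-0.03,0],[0,0,0],0],
    [[0,-0.03,0],[0,0,0],0],
    [[0,0,0],[0,0,0],0],
  ],
)

```text
clock: 20.7
tool_pos: [0.5599, -0.264, 0.2116]
tcp_rot: [-0.131, 0.125, -0.693, 0.697]
force: [0.5, -0.0, -0.8]
grip_width: 0.354
```

```bash
python3 - <<'E'
from h import *
print(tool()[0], r.state()['clock'],np.round(r.state()['qpos'],2))
im=r.grab_frame("scene"); cv2.imwrite("pics/s10.png",cv2.resize(im[130:270,80:280,::-1],None,fx=4,fy=4))
E
```

```text
[ 0.55991207 -0.26398523  0.21159173] 20.7 [-0.44  0.3   0.1   1.36 -0.    2.34]
```

View pics/s10.png

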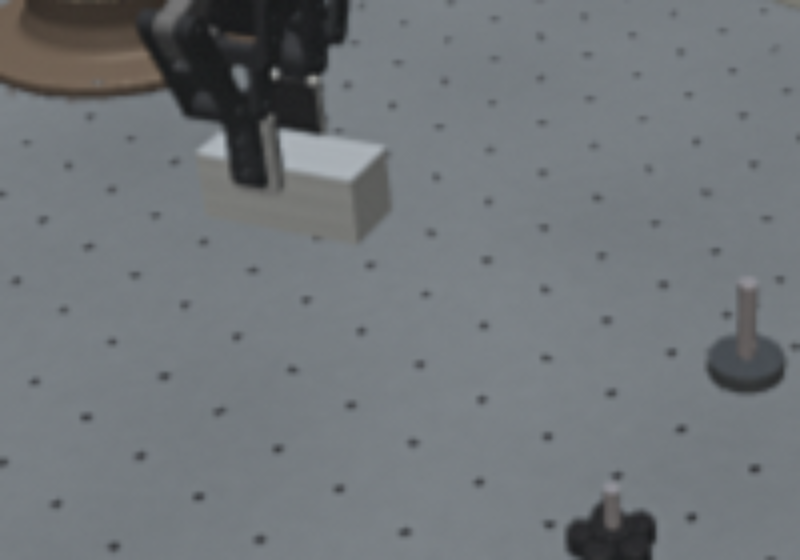

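The block is gripped at about (260,150) in the crop, and its far end is clearly solid. Next I'll turn the wrist by about −156° about tool y so the hole faces outward.

Call:
arm_command(
  deltas=[
    [[0,-0.005,0],[0,-7,0],0],
    [[0,-0.005,0],[0,-7,0],0],
    [[0,-0.005,0],[0,-7,0],0],
    [[0,-0.005,0],[0,-7,0],0],
    [[0,-0.005,0],[0,-7,0],0],
    [[0,-0.005,0],[0,-7,0],0],
    [[0,0,0],[0,-7,0],0],
    [[0,0,0],[0,-7,0],0],
    [[0,0,0],[0,-7,0],0],
    [[0,0,0],[0,-7,0],0],
  ],
)

```text
clock: 21.58
tool_pos: [0.5574, -0.2628, 0.2325]
tcp_rot: [-0.505, 0.506, -0.496, 0.494]
force: [-0.2, 0.5, -2.3]
grip_width: 0.35
```

Call:
arm_command(
  deltas=[
    [[0,0,0],[0,-7,0],0],
    [[0,0,0],[0,-7,0],0],
    [[0,0,0],[0,-7,0],0],
    [[0,0,0],[0,-7,0],0],
    [[0,0,0],[0,-7,0],0],
    [[0,0,0],[0,-7,0],0],
    [[0,0,0],[0,-7,0],0],
    [[0,0,0],[0,-7,0],0],
    [[0,0,0],[0,-7,0],0],
    [[0,0,0],[0,-7,0],0],
  ],
)

```text
clock: 22.42
tool_pos: [0.5574, -0.2628, 0.2325]
tcp_rot: [0.698, -0.697, 0.116, -0.115]
force: [-0.2, 0.2, -1.8]
grip_width: 0.354
```

Call:
arm_command(
  deltas=[
    [[0,0,0],[0,-7,0],0],
    [[0,0,0],[0,-7,0],0],
    [[0,0,0],[0,-2,0],0],
    [[0,0,0.03],[0,0,0],0],
    [[0,0,0.035],[0,0,0],0],
    [[0,0,0.035],[0,0,0],0],
    [[0,0,0.035],[0,0,0],0],
    [[0,0,0.035],[0,0,0],0],
    [[0,0,0.03],[0,0,0],0],
    [[0,0,0.01],[0,0,0],0],
  ],
)

```text
clock: 23.25
tool_pos: [0.5688, -0.0496, 0.2328]
tcp_rot: [0.707, -0.706, 0.019, -0.017]
force: [0.1, -0.0, -2.0]
grip_width: 0.352
```

```bash
python3 - <<'E'
from h import *
print(tool()[0], r.state()['clock'],np.round(r.state()['qpos'],2),r.state()['grip_width']); print(np.round(tool()[1].as_matrix(),3))
im=r.grab_frame("top"); cv2.imwrite("pics/t11.png",im[:,:,::-1])
E
```

```text
[ 0.56877244 -0.0496207   0.23284161] 23.25 [-0.09  0.22  0.03  1.39  0.   -0.04] 0.3523300602304243
[[ 0.999 -0.002  0.051]
 [-0.051  0.002  0.999]
 [-0.002 -1.     0.002]]
```

View pics/t11.png

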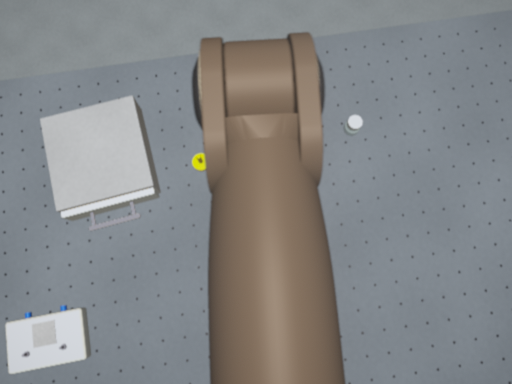

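Tool x now points outward at yaw −3°, and the arm hides the gripper in the top view. Next I'll pitch up by −90° about tool z.

Call:
arm_command(
  deltas=[
    [[0,0,0],[0,0,-7],0],
    [[0,0,0],[0,0,-7],0],
    [[0,0,0],[0,0,-7],0],
    [[0,0,0],[0,0,-7],0],
    [[0,0,0],[0,0,-7],0],
    [[0,0,0],[0,0,-7],0],
    [[0,0,0],[0,0,-7],0],
    [[0,0,0],[0,0,-7],0],
    [[0,0,0],[0,0,-7],0],
    [[0,0,0],[0,0,-7],0],
  ],
)

```text
clock: 24.13
tool_pos: [0.5688, -0.0543, 0.2316]
tcp_rot: [-0.579, 0.601, 0.373, 0.406]
force: [2.4, -0.7, -3.4]
grip_width: 0.352
```

Call:
arm_command(
  deltas=[
    [[0,0,0],[0,0,-7],0],
    [[0,0,0],[0,0,-7],0],
    [[0,0,0],[0,0,-6],0],
    [[0,0,0],[0,0,0],0],
    [[0,0,0],[0,0,0],0],
    [[0,0,0],[0,0,0],0],
    [[0,0,0],[0,0,0],0],
    [[0,0,0],[0,0,0],0],
    [[0,0,0],[0,0,0],0],
    [[0,0,0],[0,0,0],0],
  ],
)

```text
clock: 24.97
tool_pos: [0.59, -0.0561, 0.2485]
tcp_rot: [-0.527, 0.552, 0.442, 0.471]
force: [-0.4, -0.2, -2.0]
grip_width: 0.354
```

```bash
python3 - <<'E'
from h import *
print(tool()[0], r.state()['clock'],np.round(r.state()['qpos'],2),r.state()['grip_width']); print(np.round(tool()[1].as_matrix(),3))
im=r.grab_frame("top"); cv2.imwrite("pics/t12.png",cv2.resize(im[100:260,150:350,::-1],None,fx=3.5,fy=3.5,interpolation=2))
im=r.grab_frame("scene"); cv2.imwrite("pics/s12.png",cv2.resize(im[40:240,120:370,::-1],None,fx=3,fy=3,interpolation=2))
E
```

```text
[ 0.58996156 -0.05605274  0.24845927] 24.9667 [-0.13 -0.26 -1.26 -0.83  0.07 -0.01] 0.3541299173811695
[[ 0.166  0.985  0.054]
 [-0.009 -0.053  0.999]
 [ 0.986 -0.166  0.   ]]
```

View pics/t12.png

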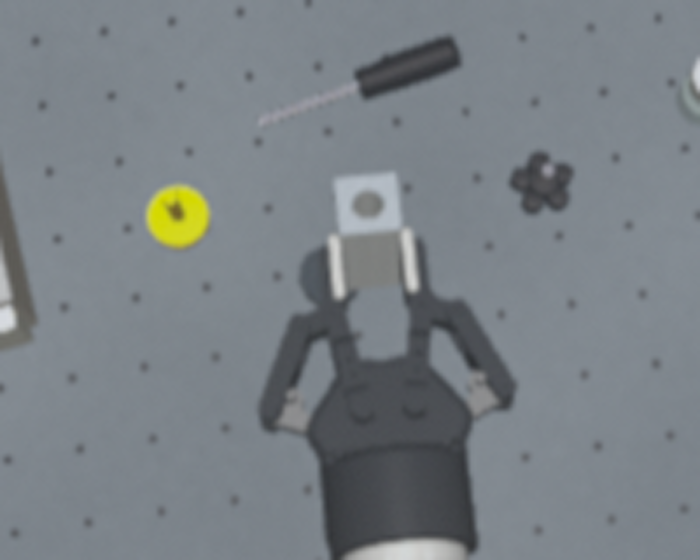

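View pics/s12.png

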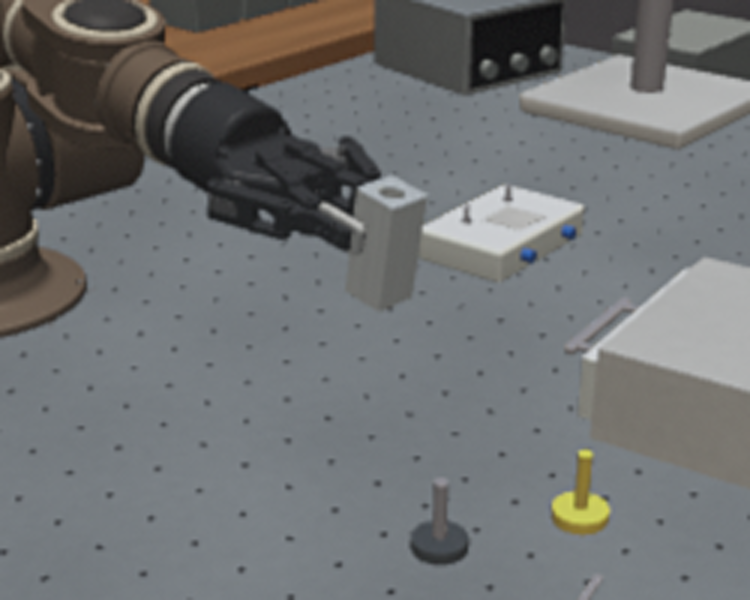

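The blind hole faces up in both views (top crop (368,203), scene crop (395,190)). The tilt stopped 9.5° short because joint 3 is at its limit. Reaching farther out frees it.

Call:
arm_command(
  deltas=[
    [[0.001,0.008,0.004],[0,0,0],0],
    [[0.001,0.008,0.004],[0,0,0],0],
    [[0.001,0.008,0.004],[0,0,0],0],
    [[0.001,0.008,0.004],[0,0,0],0],
    [[0.001,0.008,0.004],[0,0,0],0],
    [[0,0,0],[0,0,-5],0],
    [[0,0,0],[0,0,-4.5],0],
    [[0,0,0],[0,0,0],0],
    [[0,0,0],[0,0,0],0],
    [[0,0,0],[0,0,0],0],
  ],
)

```text
clock: 25.9
tool_pos: [0.6399, -0.0387, 0.2481]
tcp_rot: [-0.497, 0.523, 0.476, 0.504]
force: [0.5, 1.1, -2.3]
grip_width: 0.349
```

```bash
python3 - <<'E'
from h import *
print(tool()[0], r.state()['clock'],np.round(r.state()['qpos'],2),r.state()['grip_width']); print(np.round(tool()[1].as_matrix(),3))
im=r.grab_frame("top"); cv2.imwrite("pics/t13.png",cv2.resize(im[100:200,200:320,::-1],None,fx=6,fy=6,interpolation=2))
im=r.grab_frame("scene"); cv2.imwrite("pics/s13.png",cv2.resize(im[80:230,200:370,::-1],None,fx=4,fy=4,interpolation=2))
E
```

```text
[ 0.6398945  -0.03865037  0.24805642] 25.9 [-0.07  0.02 -1.26 -1.24  0.01  0.  ] 0.3492528827409736
[[ 0.04   0.998  0.054]
 [-0.003 -0.054  0.999]
 [ 0.999 -0.04   0.001]]
```

View pics/t13.png

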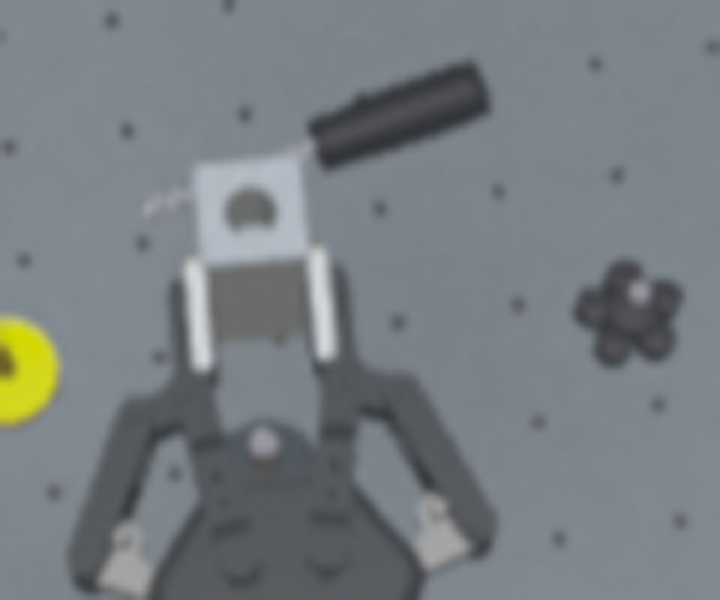

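View pics/s13.png

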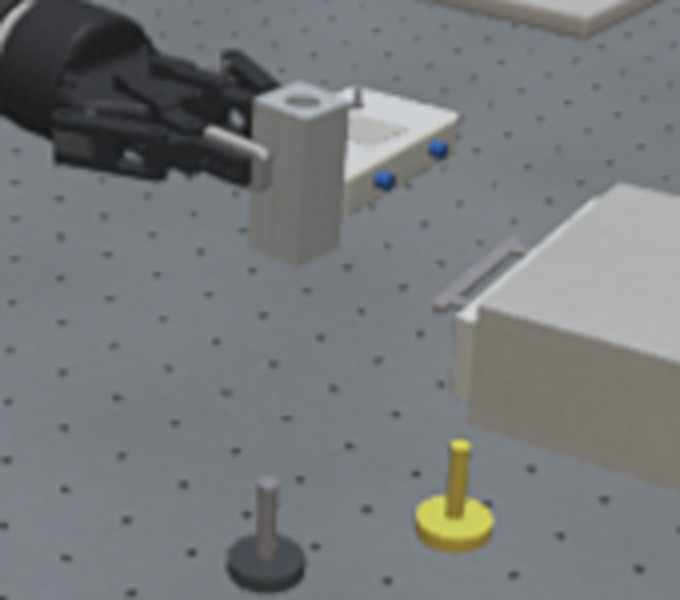

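```bash
python3 - <<'E'
import numpy as np
D=[(.1263,-.0405,1.5705,.5246,.2476),(-.106,-.275,1.572,.4018,.248),(-.063,-.455,1.57,.414,.148),(.3,-.02,1.571,.6066,.16),(.19,-.1,1.571,.554,.1864),(.32,-.07,1.571,.613,.12),(.3,.1,1.571,.619,.2116),(.22,.03,1.571,.571,.2328),(.02,-1.26,.04,.641,.248),(-.26,-1.26,.167,.5926,.2485)]
A=[];B=[]
for q2,q3,p,rr,z in D:
    f=q2-q3
    A.append([0,1,np.sin(q2),np.cos(f),np.cos(p)]);B.append(rr)   # h,e,a,b,L
    A.append([1,0,np.cos(q2),-np.sin(f),-np.sin(p)]);B.append(z)
A=np.array(A);x,res,rk,_=np.linalg.lstsq(A,np.array(B),rcond=None);print(x,rk,np.abs(A@x-B).max())
h,e,a,b,L=x
from scipy.optimize import fsolve
for p in (0,.1,.2):
  for z in (.1035,.15,.2,.25):
    for rr in (.60,.624):
      try:
        s,_,ok,_=fsolve(lambda q:[e+a*np.sin(q[0])+b*np.cos(q[0]-q[1])+L*np.cos(p)-rr,h+a*np.cos(q[0])-b*np.sin(q[0]-q[1])-L*np.sin(p)-z],[.0,-1.2],full_output=1); print(p,z,rr,np.round(s,3),'q4',round(p-s[0]+s[1],3),ok)
      except Exception as E: print(E)
E
```

```text
[ 0.32043172 -0.03385972  0.48330784  0.52209293  0.46876426] 5 0.047112932750905445
0 0.1035 0.6 [ 1.055 -1.027] q4 -2.082 1
0 0.1035 0.624 [ 1.012 -0.995] q4 -2.007 1
0 0.15 0.6 [ 0.877 -1.1  ] q4 -1.977 1
0 0.15 0.624 [ 0.839 -1.065] q4 -1.903 1
0 0.2 0.6 [ 0.644 -1.169] q4 -1.813 1
0 0.2 0.624 [ 0.619 -1.128] q4 -1.747 1
0 0.25 0.6 [ 0.364 -1.22 ] q4 -1.584 1
0 0.25 0.624 [ 0.365 -1.174] q4 -1.539 1
0.1 0.1035 0.6 [ 0.871 -1.098] q4 -1.869 1
0.1 0.1035 0.624 [ 0.834 -1.061] q4 -1.796 1
0.1 0.15 0.6 [ 0.658 -1.161] q4 -1.718 1
0.1 0.15 0.624 [ 0.632 -1.12 ] q4 -1.652 1
0.1 0.2 0.6 [ 0.383 -1.213] q4 -1.496 1
0.1 0.2 0.624 [ 0.383 -1.167] q4 -1.45 1
0.1 0.25 0.6 [ 0.077 -1.242] q4 -1.218 1
0.1 0.25 0.624 [ 0.113 -1.192] q4 -1.206 1
0.2 0.1035 0.6 [ 0.65  -1.149] q4 -1.599 1
0.2 0.1035 0.624 [ 0.627 -1.107] q4 -1.535 1
0.2 0.15 0.6 [ 0.403 -1.197] q4 -1.4 1
0.2 0.15 0.624 [ 0.402 -1.151] q4 -1.353 1
0.2 0.2 0.6 [ 0.109 -1.226] q4 -1.136 1
0.2 0.2 0.624 [ 0.143 -1.177] q4 -1.12 1
0.2 0.25 0.6 [-0.177 -1.228] q4 -0.851 1
0.2 0.25 0.624 [-0.109 -1.178] q4 -0.869 1
```

```bash
python3 - <<'E'
import numpy as np
D=[(.1263,-.0405,1.5705,.5246,.2476),(-.106,-.275,1.572,.4018,.248),(-.063,-.455,1.57,.414,.148),(.3,-.02,1.571,.6066,.16),(.19,-.1,1.571,.554,.1864),(.32,-.07,1.571,.613,.12),(.3,.1,1.571,.619,.2116),(.22,.03,1.571,.571,.2328),(.02,-1.26,.04,.641,.248),(-.26,-1.26,.167,.5926,.2485)]
def row(q2,f,p):
    s,c=np.sin,np.cos
    return [[0,1,s(q2),c(f),c(p),c(q2),s(f)],[1,0,c(q2),-s(f),-s(p),-s(q2),c(f)]]
for idx in ([0,1,2,3,4,5,6,7,8,9],):
  A=np.vstack([row(d[0],d[0]-d[1],d[2]) for d in D]);B=np.array([v for d in D for v in d[3:]])
  x=np.linalg.lstsq(A,B,rcond=None)[0]; print(np.round(x,3),np.round((A@x-B)*1e3))
from scipy.optimize import fsolve
for p in (0,.1,.2):
  for z in (.105,.15,.2,.25):
    for rr in (.60,.624):
        s,_,ok,_=fsolve(lambda q:np.array(row(q[0],q[0]-q[1],p))@x-[rr,z],[.2,-1.2],full_output=1); print(p,z,rr,np.round(s,3),'q4',round(p-s[0]+s[1],3),ok)
E
```

```text
[ 0.15  -0.006  0.531  0.458  0.43  -0.     0.078] [ 0.  1. -1.  1. -1. -0.  3. -2.  1. -0.  0.  3. -5.  2.  2. -4. -1. -0.
  1.  0.]
0 0.105 0.6 [ 0.791 -1.397] q4 -2.187 1
0 0.105 0.624 [ 0.742 -1.346] q4 -2.088 1
0 0.15 0.6 [ 0.548 -1.409] q4 -1.957 1
0 0.15 0.624 [ 0.525 -1.357] q4 -1.881 1
0 0.2 0.6 [ 0.264 -1.394] q4 -1.658 1
0 0.2 0.624 [ 0.276 -1.343] q4 -1.62 1
0 0.25 0.6 [ 0.008 -1.351] q4 -1.359 1
0 0.25 0.624 [ 0.05  -1.306] q4 -1.356 1
0.1 0.105 0.6 [ 0.557 -1.404] q4 -1.861 1
0.1 0.105 0.624 [ 0.533 -1.352] q4 -1.785 1
0.1 0.15 0.6 [ 0.304 -1.393] q4 -1.597 1
0.1 0.15 0.624 [ 0.312 -1.342] q4 -1.554 1
0.1 0.2 0.6 [ 0.045 -1.355] q4 -1.299 1
0.1 0.2 0.624 [ 0.083 -1.308] q4 -1.291 1
0.1 0.25 0.6 [-0.163 -1.295] q4 -1.032 1
0.1 0.25 0.624 [-0.106 -1.254] q4 -1.048 1
0.2 0.105 0.6 [ 0.319 -1.381] q4 -1.5 1
0.2 0.105 0.624 [ 0.326 -1.33 ] q4 -1.456 1
0.2 0.15 0.6 [ 0.09  -1.349] q4 -1.24 1
0.2 0.15 0.624 [ 0.124 -1.302] q4 -1.226 1
0.2 0.2 0.6 [-0.12  -1.294] q4 -0.974 1
0.2 0.2 0.624 [-0.067 -1.252] q4 -0.985 1
0.2 0.25 0.6 [-0.279 -1.224] q4 -0.745 1
0.2 0.25 0.624 [-0.216 -1.186] q4 -0.77 1
```

Fitting the joint data (about 5 mm residual) shows that a level tool pointing radially cannot get down to the pin: joint 3 would go below −1.27. Yawing the tool about 45° with joint 5 moves the wrist out over empty bench and unfolds the elbow. I'll try that up high first.

Call:
arm_command(
  deltas=[
    [[0,-0.005,0],[7,0,0],0],
    [[0,-0.005,0],[7,0,0],0],
    [[0,-0.005,0],[7,0,0],0],
    [[0,0,0],[7,0,0],0],
    [[0,0,0],[7,0,0],0],
    [[0,0,0],[7,0,0],0],
    [[0,0,0],[7,0,0],0],
    [[0,0,0],[0,0,-2.3],0],
    [[0,0,0],[0,0,0],0],
    [[0,0,0],[0,0,0],0],
  ],
)

```text
clock: 26.83
tool_pos: [0.6286, -0.0398, 0.2508]
tcp_rot: [0.654, -0.278, -0.641, -0.291]
force: [0.8, 0.0, -3.3]
grip_width: 0.352
```

```bash
python3 - <<'E'
from h import *
print(tool()[0], r.state()['clock'],np.round(r.state()['qpos'],3),r.state()['grip_width']); print(np.round(tool()[1].as_matrix(),3))
E
```

```text
[ 0.6286258  -0.03982543  0.25083541] 26.8333 [-0.494  0.256 -1.041 -1.324  1.237  0.05 ] 0.3521015464343224
[[ 0.01   0.737 -0.676]
 [-0.024  0.676  0.736]
 [ 1.     0.009  0.024]]
```

```bash
python3 - <<'E'
import numpy as np
x=[0.15,-.006,.531,.458,.43,0,.078]
from scipy.optimize import fsolve
s,c=np.sin,np.cos
def row(q2,f,p): return np.array([[0,1,s(q2),c(f),c(p),c(q2),s(f)],[1,0,c(q2),-s(f),-s(p),-s(q2),c(f)]])
for rr in(.74,.76):
  for z in(.1,.17,.25):
    q=fsolve(lambda q:row(q[0],q[0]-q[1],0)@x-[rr,z],[.3,-1.]);print(rr,z,q,'q4',-q[0]+q[1])
from h import *
# block centre estimate now: 20.6mm ahead of TCP, 5.5 below along -x
P,Q=tool(); M=Q.as_matrix(); C=P+.0206*M[:,1]-.0055*M[:,0]; print('centre',C,'hole top px',proj('top',C+.038*M[:,0]),proj('scene',C+.038*M[:,0]))
im=r.grab_frame("top"); cv2.imwrite("pics/t14.png",cv2.resize(im[100:240,200:340,::-1],None,fx=4,fy=4,interpolation=2))
im=r.grab_frame("scene"); cv2.imwrite("pics/s14.png",cv2.resize(im[60:230,200:370,::-1],None,fx=3.5,fy=3.5,interpolation=2))
E
```

```text
0.74 0.1 [ 0.67572512 -1.09846447] q4 -1.7741895902642886
0.74 0.17 [ 0.45434935 -1.10561602] q4 -1.559965367212166
0.74 0.25 [ 0.21702084 -1.0734621 ] q4 -1.290482935119138
0.76 0.1 [ 0.67493963 -1.05549387] q4 -1.7304334993649855
0.76 0.17 [ 0.46633406 -1.06225762] q4 -1.5285916765825849
0.76 0.25 [ 0.2432175  -1.03178062] q4 -1.2749981221673596
centre [ 0.6437485  -0.0257648   0.24552387] hole top px [235.23465804 144.55828178] [272.06174416  99.6913788 ]
```

View pics/t14.png

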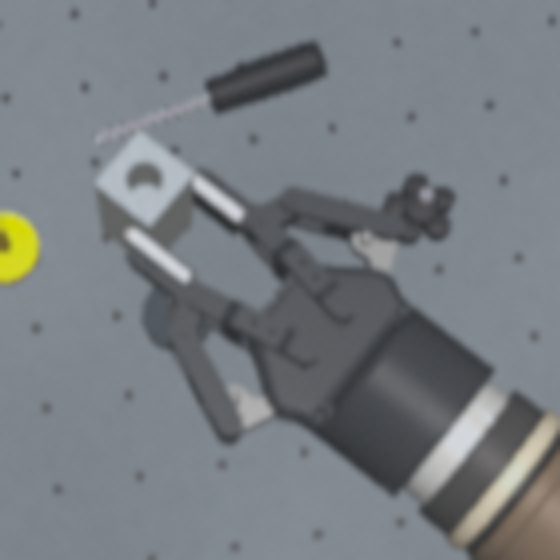

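View pics/s14.png

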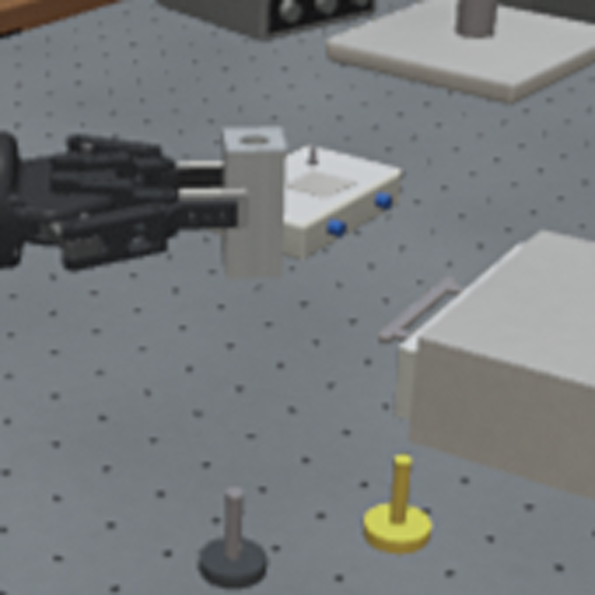

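```bash
python3 - <<'E'
from h import *
T=two((272.7,99.6),(236.5,144.9)); P,Q=tool();M=Q.as_matrix(); print(T); C=T-.038*M[:,0]; print('centre',C, 'in tool',Q.inv().apply(C-P)*1e3)
for pin in ([.643,-.0375],): delta([P[0]+pin[0]-C[0],P[1]+pin[1]-C[1],P[2]-(C[2]-.098)])
# pin check by scene ray at z=.06
print(plane('scene',(266.5,201.3),.06),proj('scene',[.643,-.0375,.06]),proj('top',[.643,-.0375,.06]))
E
```

```text
[ 0.64442385 -0.0277185   0.28370472]
centre [ 0.64401708 -0.02678427  0.24571839] in tool [-5.30774616 19.8780891  -1.95482819]
shift mm [-147.4   -9.3  -10.9]
[ 0.64604317 -0.0391644   0.06      ] [265.88200833 200.47232916] [243.58017649 173.70758832]
```

The triangulated block centre agrees with the grasp geometry to 2 mm. Next I'll move above the pin and lower most of the way.

Call:
arm_command(
  deltas=[
    [[0,-0.005,-0.005],[0,0,0],0],
    [[0,-0.004,-0.006],[0,0,0],0],
    [[-0.015,0,0],[0,0,0],0],
    [[-0.02,0,0],[0,0,0],0],
    [[-0.02,0,0],[0,0,0],0],
    [[-0.02,0,0],[0,0,0],0],
    [[-0.02,0,0],[0,0,0],0],
    [[-0.015,0,0],[0,0,0],0],
    [[-0.01,0,0],[0,0,0],0],
    [[0,0,0],[0,0,0],0],
  ],
)

```text
clock: 27.77
tool_pos: [0.6282, -0.0509, 0.1278]
tcp_rot: [0.656, -0.277, -0.639, -0.291]
force: [-0.1, -0.2, -2.7]
grip_width: 0.352
```

```bash
python3 - <<'E'
from h import *
s=r.state();P,Q=tool();M=Q.as_matrix();print(P,s['clock'],np.round(s['qpos'],3),s['force']); print(np.round(M,3))
print('centre est',P+M@[-.0053,.0199,-.002])
im=r.grab_frame("top"); cv2.imwrite("pics/t15.png",cv2.resize(im[110:250,190:330,::-1],None,fx=4,fy=4,interpolation=2))
im=r.grab_frame("scene"); cv2.imwrite("pics/s15.png",cv2.resize(im[120:270,180:350,::-1],None,fx=3.5,fy=3.5,interpolation=2))
E
```

```text
[ 0.62818876 -0.05090524  0.12777489] 27.7667 [-0.515  0.61  -1.061 -1.697  1.258  0.054] [-0.13216651 -0.19268273 -2.71637055]
[[ 0.013  0.736 -0.677]
 [-0.027  0.677  0.736]
 [ 1.     0.008  0.029]]
centre est [ 0.64411951 -0.03876674  0.12258183]
```

View pics/t15.png

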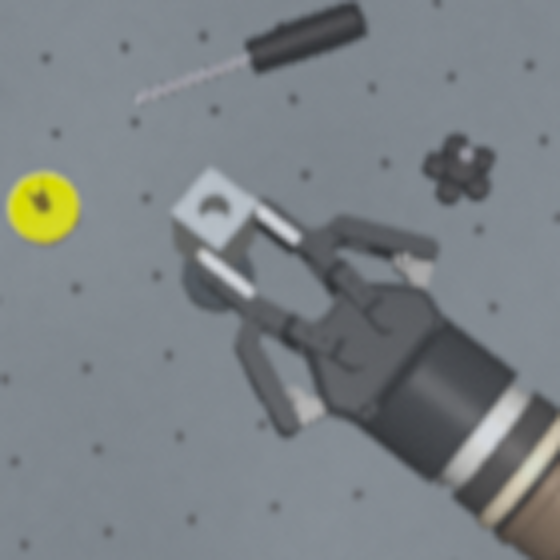

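View pics/s15.png

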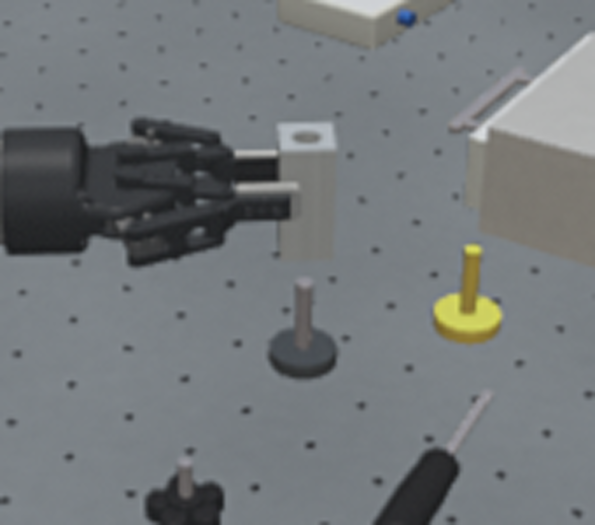

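The block is above the grey pin (scene crop (303,285)), with the solid underside about 25 mm over the tip. Next I'll lower it slowly.

Call:
arm_command(
  deltas=[
    [[-0.008,0,0],[0,0,0],0],
    [[-0.006,0,0],[0,0,0],0],
    [[-0.004,0,0],[0,0,0],0],
    [[-0.003,0,0],[0,0,0],0],
    [[-0.001,0,0],[0,0,0],0],
    [[-0.001,0,0],[0,0,0],0],
    [[-0.001,0,0],[0,0,0],0],
    [[0,0,0],[0,0,0],0],
    [[0,0,0],[0,0,0],0],
    [[0,0,0],[0,0,0],0],
  ],
)

```text
clock: 28.7
tool_pos: [0.628, -0.0501, 0.1059]
tcp_rot: [0.654, -0.277, -0.641, -0.291]
force: [0.7, -0.7, -1.4]
grip_width: 0.355
```

```bash
python3 - <<'E'
from h import *
s=r.state();P,Q=tool();M=Q.as_matrix();print(P,s['clock'],np.round(s['qpos'],3),s['force']); print(np.round(M,3))
print('centre est',P+M@[-.0053,.0199,-.002])
E
```

```text
[ 0.62796839 -0.05009323  0.10594378] 28.7 [-0.514  0.678 -1.057 -1.765  1.257  0.054] [ 0.7169924  -0.65202102 -1.44664132]
[[ 0.01   0.736 -0.677]
 [-0.025  0.677  0.736]
 [ 1.     0.009  0.025]]
centre est [ 0.64391469 -0.03796187  0.10078188]
```

Call:
arm_command(
  deltas=[
    [[0,0,0],[0,1.2,0.4],0],
    [[0,0,0],[0,1.2,0.4],0],
    [[-0.001,0,0],[0,0,0],0],
    [[-0.001,0,0],[0,0,0],0],
    [[-0.001,0,0],[0,0,0],0],
    [[-0.001,0,0],[0,0,0],0],
    [[0,0,0],[0,0,0],0],
    [[0,0,0],[0,0,0],0],
    [[0,0,0],[0,0,0],0],
    [[0,0,0],[0,0,0],0],
  ],
)

```text
clock: 29.53
tool_pos: [0.6279, -0.0499, 0.1037]
tcp_rot: [0.668, -0.276, -0.627, -0.291]
force: [-4.1, -0.6, 10.5]
grip_width: 0.35
```

```bash
python3 - <<'E'
from h import *
s=r.state();P,Q=tool();M=Q.as_matrix();print(P,s['clock'],np.round(s['qpos'],3),s['force']); print(np.round(M,3))
print('centre est',P+M@[-.0053,.0199,-.002])
E
```

```text
[ 0.62788228 -0.049933    0.10366492] 29.5333 [-0.514  0.657 -1.058 -1.706  1.259  0.053] [-4.13429443 -0.58722838 10.46860152]
[[ 0.044  0.735 -0.677]
 [-0.044  0.678  0.733]
 [ 0.998 -0.003  0.062]]
centre est [ 0.64362435 -0.03766948  0.09819745]
```

Contact came at the height expected for solid metal: centre estimate 98.2 mm against 98 mm, with about 12 N. Let me look.

```bash
python3 - <<'E'
from h import *
im=r.grab_frame("scene"); cv2.imwrite("pics/s16.png",cv2.resize(im[120:270,180:350,::-1],None,fx=3.5,fy=3.5,interpolation=2))
E
```

```text
(no output)
```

View pics/s16.png

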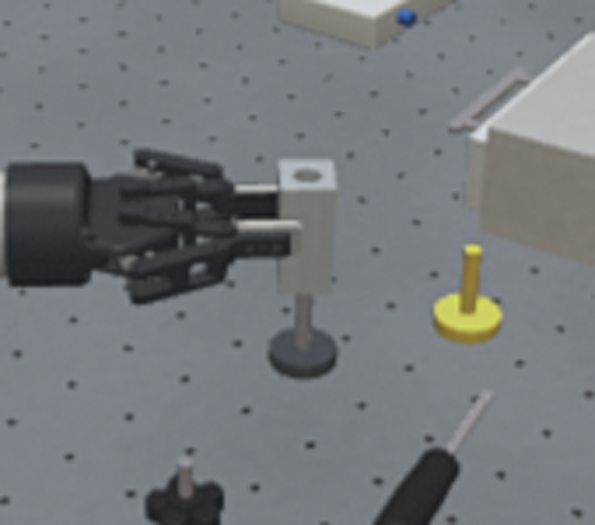

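The block rests on the pin tip (crop (303,293)), hole up and upright. Next I'll lift it and undo the small tilt.

Call:
arm_command(
  deltas=[
    [[0.004,0,0],[0,0,0],0],
    [[0.008,0,0],[0,0,0],0],
    [[0.015,0,0],[0,0,0],0],
    [[0.02,0,0],[0,0,0],0],
    [[0.02,0,0],[0,-1.2,-0.4],0],
    [[0.015,0,0],[0,-1.2,-0.4],0],
    [[0.008,0,0],[0,0,0],0],
    [[0.004,0,0],[0,0,0],0],
    [[0,0,0],[0,0,0],0],
    [[0,0,0],[0,0,0],0],
  ],
)

```text
clock: 30.42
tool_pos: [0.6314, -0.0537, 0.1953]
tcp_rot: [0.655, -0.277, -0.64, -0.291]
force: [0.2, -0.1, -2.5]
grip_width: 0.353
```

Call:
arm_command(
  deltas=[
    [[0,0,0],[0,0,0],0],
    [[0,0,0],[0,0,0],0],
    [[0,0,0],[0,0,0],0],
    [[0,0,0],[0,0,0],0],
    [[0,0,0],[0,0,0],0],
    [[0,0,0],[0,0,0],0],
    [[0,0,0],[0,0,0],0],
    [[0,0,0],[0,0,0],0],
    [[0,0,0],[0,0,0],0],
    [[0,0,0],[0,0,0],0],
  ],
)

```text
clock: 31.25
tool_pos: [0.6316, -0.0539, 0.1957]
tcp_rot: [0.654, -0.278, -0.641, -0.291]
force: [-0.2, -0.5, -2.8]
grip_width: 0.35
```

```bash
python3 - <<'E'
from h import *
s=r.state();P,Q=tool();M=Q.as_matrix();print(P,s['clock'],np.round(s['joint_vel'],4),s['force'],s['grip_width']); print(np.round(M,3))
print('centre est',P+M@[-.0053,.0199,-.002])
im=r.grab_frame("top"); cv2.imwrite("pics/t17.png",im[:,:,::-1])
im=r.grab_frame("scene"); cv2.imwrite("pics/s17.png",im[:,:,::-1])
E
```

```text
[ 0.63162486 -0.05387114  0.19571472] 31.25 [-0.0003 -0.0002 -0.001  -0.0011  0.0006  0.    ] [-0.15821201 -0.45862589 -2.84072306] 0.3500825413661387
[[ 0.01   0.736 -0.677]
 [-0.025  0.677  0.736]
 [ 1.     0.009  0.025]]
centre est [ 0.64757117 -0.04173997  0.19055236]
```

View pics/t17.png

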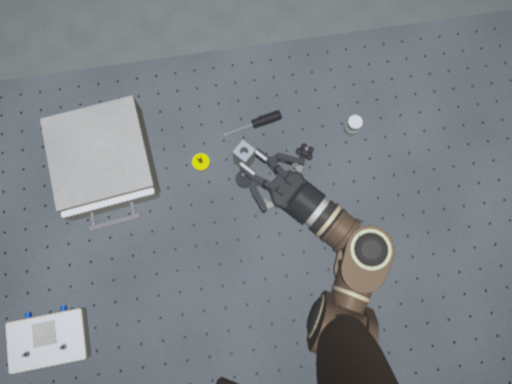

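View pics/s17.png

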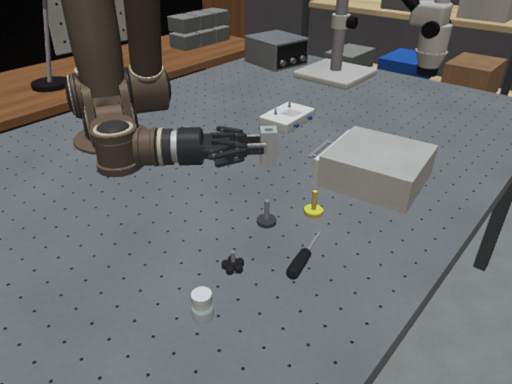

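The block is held hole up (top (245,151), scene (268,147)) and clear of the pin. The drawer is shut, and the vial, driver and knob are where they started. Handing in.

```bash
python3 - <<'E'
from plant import r
print(r.hand_in())
E
```

```text
the job is handed in; nothing more can be done
None
```

I did every step and handed the job in at about 31 s of the 64 s allowed; the hand-in gave no verdict.

- **Round spacer:** I set it standing on the drawer floor and let go. I then pushed the drawer until it met its end stop at about 20 N. Both views show it flush, though the spacer can't be seen once the drawer is shut.
- **Square spacer:** I turned it hole up; both cameras show the hole on top. I pressed its underside on the grey pin with about 12 N. Its centre stopped at 98.2 mm, against 98 mm expected for solid metal, and within about 1 mm of the pin sideways.
- **Final pose:** The spacer is still in the gripper, tilted about 1.5°, with its centre about 190 mm up (underside about 150 mm) and its joints at rest. The vial, screwdriver and star knob look unmoved.

**What didn't go to plan:**
- The first hole-up pose ran into the joint 3 limit, so I turned the tool about 45° sideways to reach the pin.
- Joint 4 came within about 0.015 rad of its limit above the pin, so I tilted the block about 2.5° more for the press.
- The grip on the square spacer is about 10 mm shallower than planned, but I saw no slip.

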